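Put up the sanding-block shelf

ROBOT

A 7-joint arm with a two-finger parallel gripper is mounted at the origin on the work surface. World frame = base frame: x ahead of the robot, y to its left, z up, the work surface at z = 0. Lengths are in m, angles in rad, forces in N, time in s.
With the tool pointing down it reaches from about 0.425 to 1.025 m from the base axis. Payload 9.4 kg.
Tool frame: the origin (TCP) lies midway between the tips of the shut fingers; the grasp point (between the pads) lies 19 mm behind it (grip_point_offset is the distance from the TCP to the grasp point, in m); z points along the fingers, y is the line along which they close (so a half turn about z gives the same grasp; the last joint's range is limited). The gripper opens to 93 mm and grips with 3 to 60 N. Pads are 15 mm wide; open, the fingers measure 128 mm over their backs; the gripper's body (75 mm by 188 mm) begins 65 mm behind the grasp point.
Start: joints at [1.062, 0.599, -0.003, 1.599, 0.002, 0.943, -0.08], TCP at [0.303, -0.658, 0.219] pointing down, gripper open.
Joint ranges: [-2.57, 2.57], [-0.35, 1.97], [-1.29, 1.29], [0.11, 2.56], [-1.05, 4.19], [0.11, 1.86], [-2.63, 2.63]. Speed limits (rad/s): [2.22, 2.22, 3.01, 3.01, 3.14, 3.14, 3.14].

INTERFACE

Orientations are given as a rotation vector (axis times angle).
In Python, from bench import read_state, snapshot, camera_params, sign_off, grip_point_offset gives the robot as it stands.
- The arm moves only by the tool carry_out, never from a script. Its argument "targets" is one flat list of numbers, 7 for each row, row after row: the opening, from -1 (shut) to 1 (fully open), then the shift along the world's x, y, z in m, then the turn, a rotation vector about the world's x, y, z in rad. A call has 1 to 5 rows; each row is the pose to reach, as a shift and turn from the pose commanded when the call began; what a row does not reach only later rows make up. A row lasts 1/12 s, in which the tool goes at most 41.7 mm and 7.16 degrees, less where a joint would pass 70% of its speed; a pose out of reach is approached as far as the arm can. A call with a gripper value outside its range is refused whole. The fingers move at their own pace and stop on an object; "force" is the grip in N (left out, the last holds). Time passes only in rows, so rows that repeat a pose let the fingers close. It gives the time, the measured TCP pose, the force, the opening and the grip force at its end, in the units of the state.
- read_state(): the state, without advancing time (a new reading comes with each control period).
- snapshot(name): name is "scene" or "top" or "wrist"; returns the picture (384x512x3 uint8, red, green, blue); there is no depth.
- camera_params(name): a dict with "fx", "fy", "cx", "cy" (pixels), "rvec" (rotation vector, rad) and "tvec" (3), from world to camera coordinates, as OpenCV has them. Camera axes: x right, y down, z forward; pixel columns grow to the right and rows downward; lengths in m; the calibration is good to about 2 mm. A picture is of the moment at which its call begins: read the wrist's pose just before it. camera_params takes no time and is no camera call; for the wrist camera it gives the pose at the moment of the call.
- sign_off(): hands the job in; it is judged then, once.
The state is a dict: "t": time; "joints": joint angles; "qd": joint speeds; "effort": joint torques, N m; "tcp_pos": TCP position; "eef_rot": TCP orientation; "wrist_force": force on the tool from outside, world axes, zero at the start; "ft_torque": the same for the moment, N m; "width": finger opening in m; "gripper_force": force on a finger pad.
Only numpy, scipy, OpenCV 4.12 (cv2) and the standard library are available. Lean on these libraries where they do the work, as an engineer would, in place of code of your own. Each camera call takes 0.05 s, during which the arm holds its last target. There are 200 camera calls.

TASK

Put up the small bench shelf: hook the claws of one steel bracket into each of the two slotted uprights and press each down until it locks fully home. Then lay the empty divided tray squarely across both bracket arms, midway between the uprights, load every sanding block (some lie on the bench, some on the lid) into it, lying flat on the tray's floor below the rim, and last close the tray with its lid, square and flat on the rim, leaving the tin, the jar and the screwdriver where they are.

Things in the scene. Friction and masses are not known exactly. Their poses are not given: they have to be found in the camera images.
- stand: Fixed stand with two steel uprights 170 apart, each 44 wide, 5 thick, top 205 above the bench, open at the back; two slots on each centre line, 14 wide x 34 high, lower edges 118 and 163 above the bench; a locked bracket's necks rest on these edges, teeth hanging behind. Wooden foot 18 high behind the uprights. Point: on the bench below the front faces, midway.
- bracket_a_grip (a point): Dark steel L bracket, 0.3 kg (two, alike), standing on its arm: post 26 (x) x 24 (y) x 74 tall, with a level arm 24 wide x 28 tall running 139 from the post's foot to own -x. Two claws behind the post (+x): see lower_claw. Heaviest at the post; best gripped across the post's 24. Point: post's centre, 37 above its foot, 13 ahead of its back face; x from arm to claws, z up.
- bracket_b_grip (a point): Dark steel L bracket, 0.3 kg (two, alike), standing on its arm: post 26 (x) x 24 (y) x 74 tall, with a level arm 24 wide x 28 tall running 139 from the post's foot to own -x. Two claws behind the post (+x): see lower_claw. Heaviest at the post; best gripped across the post's 24. Point: post's centre, 37 above its foot, 13 ahead of its back face; x from arm to claws, z up.
- a_lower_claw (a point): Claws of bracket a (both brackets alike): each 7 wide, an 8 high neck running back from the post, then a tooth hanging 14 below the neck; the lower claw reaches 14.5 behind the post, the upper 11.5. The upper one is 45 higher. Point: on the post's back face, in its middle, level with the underside of the lower neck, 18 above the post's foot; axes as the bracket's.
- b_lower_claw (a point): Claws of bracket b (both brackets alike): each 7 wide, an 8 high neck running back from the post, then a tooth hanging 14 below the neck; the lower claw reaches 14.5 behind the post, the upper 11.5. The upper one is 45 higher. Point: on the post's back face, in its middle, level with the underside of the lower neck, 18 above the post's foot; axes as the bracket's.
- seat_left (a point): Where a bracket's post centre lies when fully locked on the left (+y) upright; x is the way the claws enter (bracket x must match), z up. The upright's front face is 13 behind (+x). Bring the bracket in 17 to 25 (best 20) above this height, push on until the post's back meets the upright, then straight down. Locked, it may lean forward up to 0.05 rad.
- seat_right (a point): Where a bracket's post centre lies when fully locked on the right (-y) upright; x is the way the claws enter (bracket x must match), z up. The upright's front face is 13 behind (+x). Bring the bracket in 17 to 25 (best 20) above this height, push on until the post's back meets the upright, then straight down. Locked, it may lean forward up to 0.05 rad.
- catch_left (a joint): Sprung brass catch behind the lower slot of the left upright (value in m: 0 at rest, grows as it is pushed back). It resists the lower tooth from about 18 mm above locked height; pressing the post down with 5 to 15 N forces it back some 4 mm until it snaps over the tooth and the bracket drops home. Weight alone does not lock it; keep hold while pressing: let go high up, it tips off.
- catch_right (a joint): Sprung brass catch behind the lower slot of the right upright (value in m: 0 at rest, grows as it is pushed back). It resists the lower tooth from about 18 mm above locked height; pressing the post down with 5 to 15 N forces it back some 4 mm until it snaps over the tooth and the bracket drops home. Weight alone does not lock it; keep hold while pressing: let go high up, it tips off.
- tray_rest (a point): Middle of the shelf the two locked brackets make, level with the arms' tops, 128 above the bench: the tray's underside centre belongs here, its long side along y, across both arms. Axes parallel to the seats'. It lies 103 ahead (-x) of the uprights' front faces; the posts fill the 26 next to the uprights; the arms reach 62 beyond this point.
- tray_grip (a point): Plywood tray, 130 (x) x 240 (y) x 50 tall, walls and floor 6 thick, open on top, with one divider 8 thick along x across its middle, level with the rim, so that it has two compartments 118 (x) x 110 (y) x 44 deep. 0.4 kg. Point: its middle, on the divider, 25 above its underside, 25 below the rim; z up. Lift it by pinching the divider.
- lid_grip (a point): Flat loose plywood lid, 136 (x) x 256 (y) x 8 thick, reaching 3 (x) and 8 (y) past the tray on each side, with a dark wooden knob block 34 (x) x 22 (y) x 28 tall in the middle of its top. 0.18 kg. Point: centre of the knob, 22 above the lid's underside; z up. Lying on the tray its point is 47 above the tray's.
- block1_center (a point): Cork sanding block with a dark wooden base, 64 (x) x 40 (y) x 36 tall, about 0.1 kg; lies on the bench or on the lid; may be absent. Point: its centre, 18 above its underside; z up.
- block2_center (a point): Cork sanding block with a dark wooden base, 64 (x) x 40 (y) x 36 tall, about 0.1 kg; lies on the bench or on the lid; may be absent. Point: its centre, 18 above its underside; z up.
- block3_center (a point): Cork sanding block with a dark wooden base, 64 (x) x 40 (y) x 36 tall, about 0.1 kg; lies on the bench or on the lid; may be absent. Point: its centre, 18 above its underside; z up.
- block4_center (a point): Cork sanding block with a dark wooden base, 64 (x) x 40 (y) x 36 tall, about 0.1 kg; lies on the bench or on the lid; may be absent. Point: its centre, 18 above its underside; z up.
- tin: Squat metal tin, 60 across, 62 tall, standing among the sanding blocks; bystander, leave it alone. Point: its origin on its underside; it lies or stands on the bench.
- jar: Amber jar, 60 across, 75 tall, beyond the brackets; bystander, leave it alone. Point: its origin on its underside; it lies or stands on the bench.
- screwdriver: Red-handled screwdriver, 200 long; bystander, leave it alone. Point: its origin on its underside; it lies or stands on the bench.
Mind the look-alikes: they are no part of the job. Leave any green or orange look-alike of the part that bears block4_center alone.

How it is judged:
By the outcome, as a careful person would: the job done as asked, in the order asked, and still so for the second after the job is handed in, with the robot touching nothing.
Of block1, block2, block3, block4 only 2 to 4 are there at a start; the rules pass over those that are not, and their reading is None.
At some moment in a run one of block1, block2, block3, block4, lid may be knocked a few centimetres aside while the robot is not near it.
It also fails if it takes over 210 s, if anything falls off the work surface, if the arm or the gripper's body presses on something with over 40 N, if the wrist force passes 120 N, or if a joint passes its speed limit or range.

## Working session

There is one attempt and no reset: what is moved stays moved. The work goes in short steps, Python scripts to look and compute and a tool call to move; the robot and the scene stay as the last step left them, time stands still between calls to the robot, and variables do not carry over. Pictures are saved under pics/ and viewed, at most 18 in all, crops included, and the job is handed in when it is done.

Besides the shell and the picture viewer there is one more tool, called after "Emit:" in YAML: its name, and indented under it one key for each argument. carry_out: Moves the arm, as the interface text tells. Its arguments: {"type":"object","properties":{"targets":{"type":"array"},"force":{"type":"number"}},"required":["targets"]}

```bash
ls; mkdir -p pics; python3 - <<'E'
from bench import *
import cv2
s=read_state();print(s)
for n in("scene","top","wrist"):
    p=camera_params(n);print(n,p)
    cv2.imwrite(f"pics/{n}0.png",snapshot(n)[:,:,::-1])
a=[cv2.imread(f"pics/{n}0.png") for n in("scene","top")]
for n,i in zip(("scene","top"),a): cv2.imwrite(f"pics/{n}0b.png",cv2.resize(i,(800,600),interpolation=cv2.INTER_CUBIC))
print(grip_point_offset)
E
```

```text
pics
{'t': 0.0, 'joints': array([ 1.06227633,  0.60012881, -0.00256583,  1.60014029,  0.0017774 ,
        0.94292198, -0.07980301]), 'qd': array([-9.70089168e-04, -1.72401439e-04, -8.37814947e-04,  9.09328547e-04,
        2.22667533e-05,  1.35619096e-03,  1.21172170e-03]), 'effort': array([-2.90939613e-03, -7.65059853e+01,  1.49674617e+00, -2.52352113e+01,
       -5.24243026e-02,  1.69361226e-02,  1.63760737e-04]), 'tcp_pos': array([ 0.30321888, -0.65798837,  0.21775327]), 'eef_rot': array([-3.06713522e+00, -6.72808930e-01,  7.11885614e-04]), 'wrist_force': array([-0.33956112, -0.78823604,  0.86010856]), 'ft_torque': array([ 0.02816595, -0.0022479 , -0.01254185]), 'gripper_force': 0.0, 'width': 0.09295778162695491}
scene {'fx': 371.37300853171365, 'fy': 371.37300853171365, 'cx': 257.71696750179854, 'cy': 188.03113393323198, 'rvec': array([ 0.82622844,  2.45691439, -1.19612085]), 'tvec': array([ 0.43463073, -0.1414236 ,  1.62824948])}
top {'fx': 389.36413655794155, 'fy': 389.36413655794155, 'cx': 257.32393159186694, 'cy': 192.82023768732304, 'rvec': array([ 2.13317362, -2.11429825,  0.21480129]), 'tvec': array([0.04567002, 0.58823283, 1.27622175])}
wrist {'fx': 303.22136027442497, 'fy': 303.22136027442497, 'cx': 258.6769604183983, 'cy': 193.4700929785696, 'rvec': array([-2.43700447,  1.55768967,  0.22608656]), 'tvec': array([-0.72492961, -0.03387902,  0.39098638])}
0.0188
```

View pics/scene0b.png

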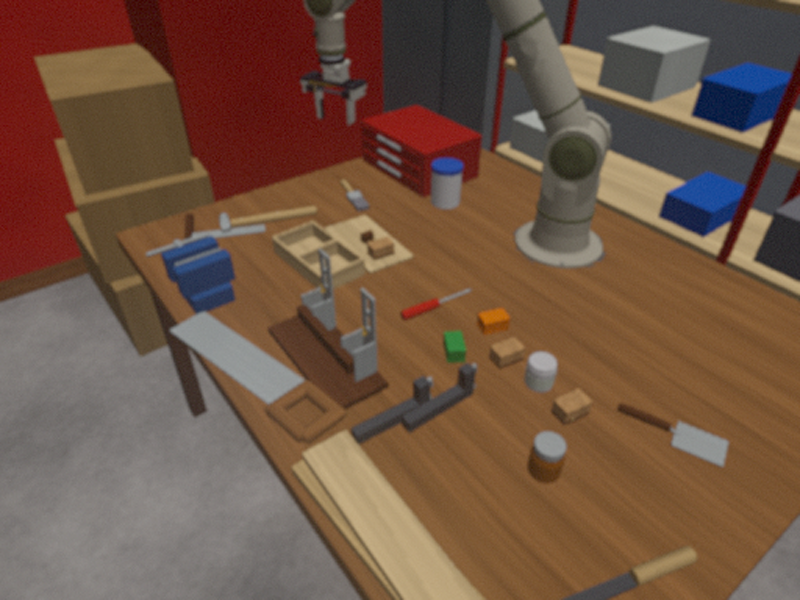

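View pics/top0b.png

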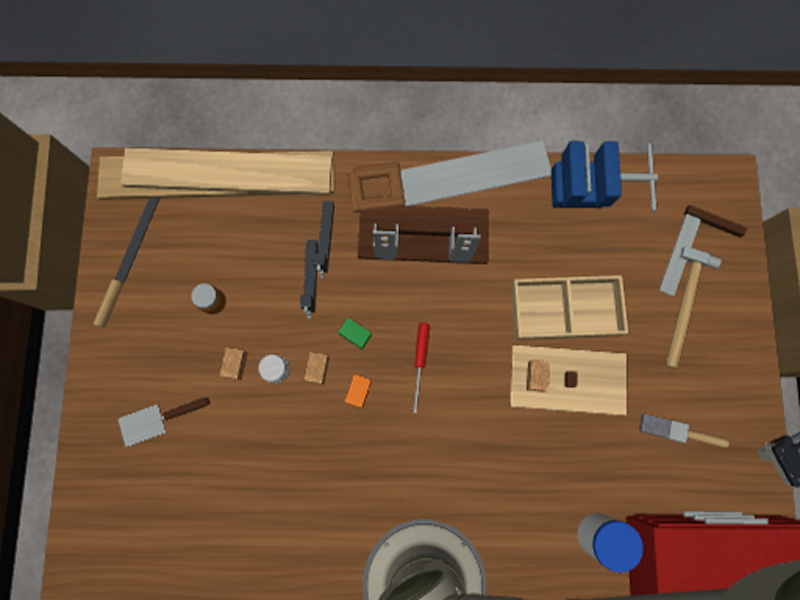

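The scene picture shows the stand left of centre, with the brackets to its right and the tray and lid behind it. In the top view (800x600):
- The stand's foot is at (425,235) and the uprights at (383,245) and (465,245).
- The bracket posts are at (308,308) and (321,265), with their arms pointing away from the robot.
- The tray is at (570,306). The lid is at (568,380) with a block on it at (538,375).
- Two more cork blocks lie at (233,362) and (316,367), and the tin is at (273,368).
- The green and orange look-alikes are at (355,333) and (358,390).

```bash
cat > h.py <<'E'
from bench import *
import cv2, numpy as np
def cast(p,uv,z):
    """pixels -> world points on plane z"""
    uv=np.atleast_2d(np.asarray(uv,float)); R=cv2.Rodrigues(p["rvec"])[0]
    d=np.c_[(uv[:,0]-p["cx"])/p["fx"],(uv[:,1]-p["cy"])/p["fy"],np.ones(len(uv))]@R
    c=-R.T@p["tvec"]; return c+d*((z-c[2])/d[:,2])[:,None]
def proj(p,X):
    return cv2.projectPoints(np.atleast_2d(np.asarray(X,float)),p["rvec"],p["tvec"],np.array([[p["fx"],0,p["cx"]],[0,p["fy"],p["cy"]],[0,0,1.]]),None)[0][:,0]
def shot(n,tag=None,scale=1.5):
    p=camera_params(n); im=snapshot(n)
    if tag: cv2.imwrite(f"pics/{tag}.png",cv2.resize(im[:,:,::-1],None,fx=scale,fy=scale,interpolation=cv2.INTER_CUBIC))
    return p,im
def blobs(im,lo,hi,amin=60,k=3):
    h=cv2.cvtColor(im,cv2.COLOR_RGB2HSV); m=cv2.inRange(h,np.array(lo),np.array(hi))
    m=cv2.morphologyEx(m,cv2.MORPH_OPEN,np.ones((k,k),np.uint8))
    return [c for c in cv2.findContours(m,cv2.RETR_EXTERNAL,cv2.CHAIN_APPROX_NONE)[0] if cv2.contourArea(c)>amin]
def rect(p,c,z):
    """min-area rectangle in world of a contour at height z: centre, long, short, yaw of long side"""
    w=cast(p,c[:,0],z)[:,:2]; (cx,cy),(a,b),_=r=cv2.minAreaRect((w*1000).astype(np.float32))
    q=cv2.boxPoints(r); e=[q[1]-q[0],q[2]-q[1]]; e=max(e,key=np.linalg.norm); y=np.arctan2(e[1],e[0])
    y=(y+np.pi/2)%np.pi-np.pi/2
    return np.round([cx,cy,max(a,b),min(a,b),np.degrees(y)],1)
def yaw():
    r=cv2.Rodrigues(read_state()["eef_rot"])[0]; return np.degrees(np.arctan2(r[1,0],r[0,0]))
E
python3 - <<'E'
from h import *
p=camera_params("top"); im=cv2.imread("pics/top0.png")[:,:,::-1].copy()
h=cv2.cvtColor(im,cv2.COLOR_RGB2HSV)
P=lambda x,y:h[int(y*.64),int(x*.64)]
for n,x,y in [("block",233,355),("block2",316,360),("lidblk",538,370),("lid",600,390),("lid2",530,400),("tray floor",595,300),("rim",570,310),("arm",312,260),("post",308,310),("arm2",326,220),("foot",425,225),("bench",425,300),("knob",571,380)]: print(n,P(x,y))
for n,uv in [("up L",(383,245)),("up R",(465,245))]: print(n,cast(p,np.array(uv)*.64,.2))
print("foot corners",cast(p,np.array([[360,208],[488,208],[489,262],[358,260]])*.64,.018).round(3).tolist())
print("post a",cast(p,np.array([308,308])*.64,.074),"b",cast(p,np.array([321,266])*.64,.074), "a far",cast(p,np.array([310,240])*.64,.028),"b far",cast(p,np.array([327,202])*.64,.028))
print("tray",cast(p,np.array([[514,280],[623,277],[628,334],[517,338]])*.64,.05).round(3).tolist())
print("lid",cast(p,np.array([[513,346],[627,354],[626,414],[511,405]])*.64,.008).round(3).tolist())
print("blk",cast(p,np.array([[233,362],[316,367]])*.64,.036).round(3).tolist(),cast(p,np.array([[538,375]])*.64,.044))
print("tin",cast(p,np.array([[272,368]])*.64,.062),"grn/or",cast(p,np.array([[355,333],[358,390]])*.64,.03))
E
```

```text
block [ 15 127 159]
block2 [ 15 128 169]
lidblk [ 15 127 177]
lid [ 18  97 211]
lid2 [ 18  98 209]
tray floor [ 18  95 201]
rim [ 18  97 169]
arm [105  31  66]
post [90 20 52]
arm2 [103  26  68]
foot [ 11 152  74]
bench [ 13 146 129]
knob [ 11 155  69]
up L [[0.6733258  0.09079227 0.2       ]]
up R [[ 0.67507266 -0.07226006  0.2       ]]
foot corners [[0.815, 0.15, 0.018], [0.819, -0.148, 0.018], [0.689, -0.148, 0.018], [0.691, 0.152, 0.018]]
post a [[0.56769716 0.25356909 0.074     ]] b [[0.66121466 0.22872516 0.074     ]] a far [[0.73379196 0.26180862 0.028     ]] b far [[0.82543402 0.22596757 0.028     ]]
tray [[0.64, -0.197, 0.05], [0.649, -0.441, 0.05], [0.521, -0.444, 0.05], [0.51, -0.2, 0.05]]
lid [[0.498, -0.199, 0.008], [0.482, -0.455, 0.008], [0.349, -0.444, 0.008], [0.367, -0.191, 0.008]]
blk [[0.454, 0.418, 0.036], [0.444, 0.237, 0.036]] [[ 0.43051803 -0.24488429  0.044     ]]
tin [[0.43911135 0.32711345 0.062     ]] grn/or [[0.52054134 0.15421965 0.03      ]
 [0.39572283 0.14485608 0.03      ]]
```

```bash
python3 - <<'E'
from h import *
p=camera_params("wrist");R=cv2.Rodrigues(p["rvec"])[0];c=-R.T@p["tvec"];s=read_state();T=cv2.Rodrigues(s["eef_rot"])[0]
print("cam",c,"in tool",T.T@(c-s["tcp_pos"]),"\naxes in tool\n",(T.T@R.T).round(3), yaw())
E
```

```text
cam [ 0.37525787 -0.62568975  0.38389057] in tool [ 0.07896816  0.00047736 -0.1659273 ] 
axes in tool
 [[ 0.001 -0.959 -0.282]
 [ 1.     0.001  0.001]
 [-0.    -0.282  0.959]] 24.74174497226211
```

Emit:
carry_out:
  targets: [1,0,0.03,0.03,0,0,0,1,0.01,0.06,0.06,0,0,0,1,0.02,0.09,0.08,0,0,0,1,0.04,0.12,0.1,0,0,0,1,0.06,0.15,0.12,0,0,-0.03]

```text
t: 0.57
tcp_pos: [0.3632, -0.5071, 0.3397]
eef_rot: [3.079, 0.625, -0.0]
wrist_force: [1.1, 0.2, -0.6]
width: 0.093
gripper_force: 0.0
```

Emit:
carry_out:
  targets: [1,0.01,0.038,0,0,0,-0.03,1,0.02,0.076,0,0,0,-0.06,1,0.03,0.114,0,0,0,-0.09,1,0.04,0.152,0,0,0,-0.12,1,0.05,0.19,0,0,0,-0.15]

```text
t: 0.98
tcp_pos: [0.4133, -0.3165, 0.3386]
eef_rot: [3.117, 0.392, -0.0]
wrist_force: [1.4, -0.8, 0.3]
width: 0.0926
gripper_force: 0.0
```

Emit:
carry_out:
  targets: [1,0.01,0.038,0,0,0,-0.03,1,0.02,0.076,0,0,0,-0.06,1,0.03,0.114,0,0,0,-0.09,1,0.04,0.152,0,0,0,-0.12,1,0.05,0.19,0,0,0,-0.15]

```text
t: 1.4
tcp_pos: [0.4633, -0.1266, 0.3387]
eef_rot: [3.137, 0.157, 0.0]
wrist_force: [0.9, -0.1, -1.1]
width: 0.0928
gripper_force: 0.0
```

Emit:
carry_out:
  targets: [1,0.01,0.038,0,0,0,-0.03,1,0.02,0.076,0,0,0,-0.06,1,0.03,0.114,0,0,0,-0.08,1,0.04,0.14,0,0,0,-0.1,1,0.04,0.14,0,0,0,-0.1]

```text
t: 1.82
tcp_pos: [0.5047, 0.0178, 0.3386]
eef_rot: [-3.139, -0.013, -0.001]
wrist_force: [0.4, -0.1, 0.3]
width: 0.0929
gripper_force: 0.0
```

```bash
python3 - <<'E'
from h import *
p,im=shot("wrist","w1")
np.save("w1.npy",im); print(p)
E
```

```text
{'fx': 303.22136027442497, 'fy': 303.22136027442497, 'cx': 258.6769604183983, 'cy': 193.4700929785696, 'rvec': array([-2.07885152,  2.05836701,  0.29775065]), 'tvec': array([0.01319068, 0.41816476, 0.64851389])}
```

Emit:
carry_out:
  targets: [1,0.035,0,0,0,0,0.01,1,0.07,0.03,0,0,0,0,1,0.1,0.06,0,0,0,0,1,0.115,0.1,0,0,0,0,1,0.115,0.1,0,0,0,0]

```text
t: 2.28
tcp_pos: [0.6202, 0.1173, 0.3375]
eef_rot: [-3.138, -0.01, 0.001]
wrist_force: [-1.3, 1.4, -0.5]
width: 0.0934
gripper_force: 0.0
```

```bash
python3 - <<'E'
from h import *
p,im=shot("wrist","w2")
np.save("w2.npy",im); np.save("w2p.npy",p,allow_pickle=True); print(read_state()["tcp_pos"],yaw())
E
```

```text
[0.61923694 0.1155124  0.33747977] 0.37926494426497076
```

View pics/w1.png

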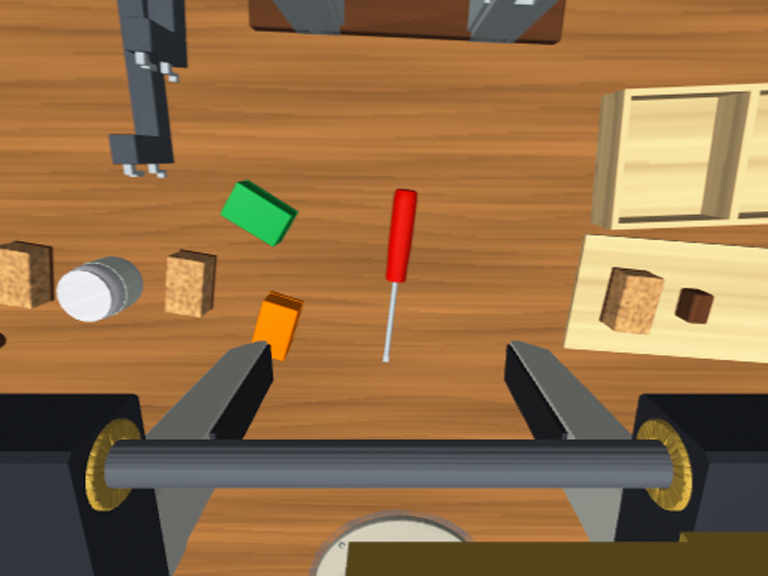

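View pics/w2.png

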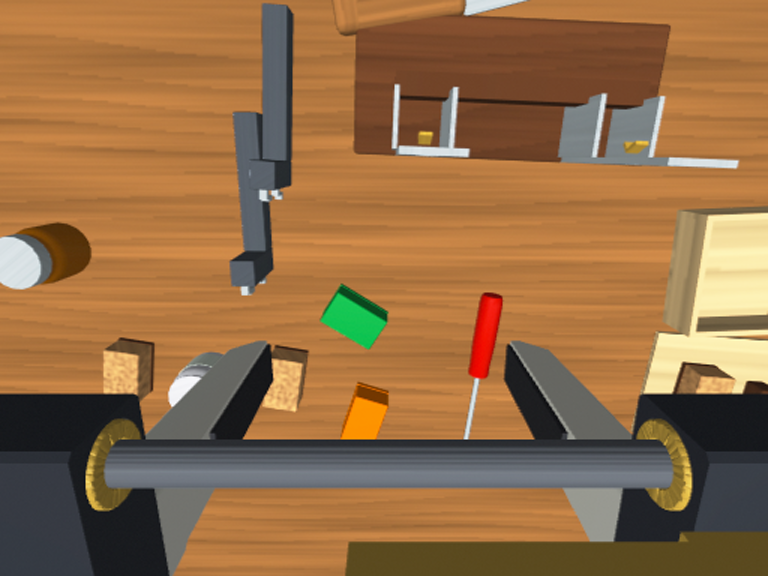

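The w2 picture shows the stand from above, with plate tops (z=0.205) at (397–469,153) and (668–738,163). Bracket a's post is at (250,270) and bracket b's at (268,175). Claws point at the robot. I'll zoom in for the edges.

```bash
python3 - <<'E'
from h import *
im=np.load("w2.npy")[:,:,::-1]
a=cv2.resize(im[70:200,145:205],None,fx=4.6,fy=4.6,interpolation=cv2.INTER_CUBIC)
b=cv2.resize(im[55:115,255:500],None,fx=2,fy=4.6,interpolation=cv2.INTER_CUBIC)
o=np.zeros((600,800,3),np.uint8);o[:598,:276]=a;o[:276,290:780]=b;cv2.imwrite("pics/z1.png",o)
E
```

```text
(no output)
```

View pics/z1.png

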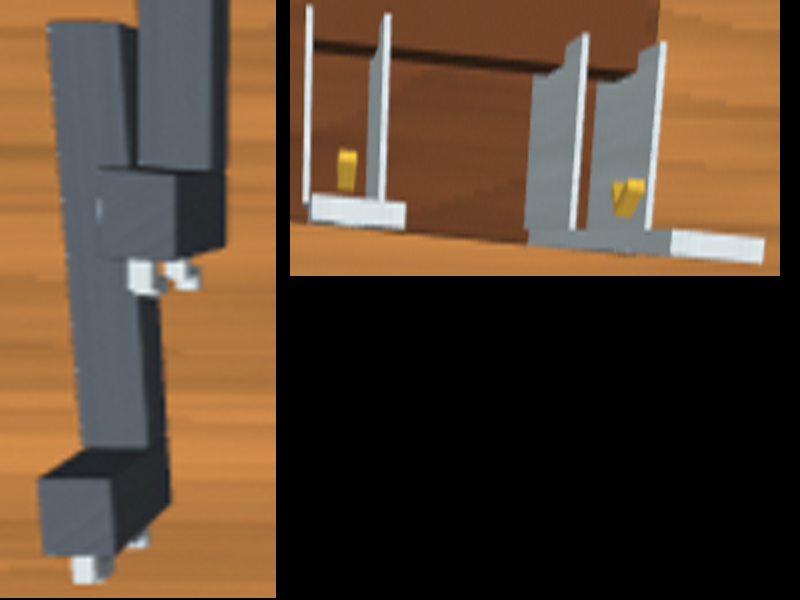

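The crop shows clean corners. The post tops are at left-panel (40–115,478–555) and (97–178,168–260). The plate-top front edges are at (311,219)–(405,229) and (670,253)–(764,263).

```bash
python3 - <<'E'
from h import *
p=np.load("w2p.npy",allow_pickle=True).item()
L=lambda q:(np.array(q)+.5)/4.6-.5+[145,70]
Rr=lambda q:(np.array(q)-[290,0]+.5)/[2,4.6]-.5+[255,55]
for n,q in (("a",[[40,478],[110,478],[115,555],[43,553]]),("b",[[97,168],[176,173],[178,260],[103,255]])):
    w=cast(p,L(q),.074)[:,:2]*1000; print(n,"centre",w.mean(0).round(1),"sides",np.linalg.norm(w-np.roll(w,1,0),axis=1).round(1))
for n,q in (("armaL",[[50,22],[80,445]]),("armaR",[[122,27],[148,447]]),("armbL",[[140,2],[138,163]]),("armbR",[[207,2],[211,170]])):
    w=cast(p,L(q),.028)[:,:2]*1000; d=w[0]-w[1]; print(n,w.round(1).tolist(),np.degrees(np.arctan2(d[1],d[0])).round(2))
w=cast(p,Rr([[311,219],[405,229],[670,253],[764,263],[311,194],[405,204],[672,230],[764,238]]),.205)[:,:2]*1000
print(w.round(1).tolist()); l=w[:2].mean(0);r=w[2:4].mean(0);d=l-r;print(l,r,np.linalg.norm(d),"stand yaw",np.degrees(np.arctan2(-d[0],d[1])), "mid",(l+r)/2)
E
```

```text
a centre [589.3 259.6] sides [24.6 22.1 25.2 23. ]
b centre [682.5 233.5] sides [25.2 23.4 25.3 22.6]
armaL [[740.0, 270.0], [603.0, 271.7]] -0.71
armaR [[738.6, 247.2], [602.5, 248.2]] -0.43
armbL [[746.1, 240.9], [697.0, 245.0]] -4.77
armbR [[746.3, 219.6], [695.0, 221.2]] -1.77
[[701.1, 111.7], [699.5, 67.3], [695.8, -58.4], [694.1, -103.3], [706.0, 111.8], [704.4, 67.6], [700.3, -58.5], [699.1, -102.2]]
[700.3220071   89.49973756] [694.95465722 -80.86006372] 170.44433207752306 stand yaw -1.8045618762760107 mid [697.63833216   4.31983692]
```

Emit:
carry_out:
  targets: [1,-0.006,0.036,0,0,0,-0.01,1,-0.014,0.072,-0.01,0,0,-0.0175,1,-0.022,0.108,-0.03,0,0,-0.0175,1,-0.03,0.144,-0.05,0,0,-0.0175,1,-0.03,0.144,-0.08,0,0,-0.0175]

```text
t: 2.75
tcp_pos: [0.5865, 0.2622, 0.26]
eef_rot: [-3.136, 0.014, -0.004]
wrist_force: [0.8, 1.5, -0.6]
width: 0.0931
gripper_force: 0.0
```

Emit:
carry_out:
  targets: [1,0,0,-0.03,0,0,0,1,0,0,-0.06,0,0,0,1,0,0,-0.09,0,0,0,1,0,0,-0.11,0,0,0,1,0,0,-0.11,0,0,0]

```text
t: 3.17
tcp_pos: [0.5863, 0.2516, 0.1446]
eef_rot: [3.137, -0.027, -0.01]
wrist_force: [-0.5, -1.0, -0.1]
width: 0.0929
gripper_force: 0.0
```

```bash
python3 - <<'E'
from h import *
p,im=shot("wrist"); s=read_state(); print(s["tcp_pos"],yaw(),s["joints"])
m=im[:250]
cv2.imwrite("pics/w3.png",cv2.resize(im[60:384,100:420,::-1],None,fx=1.8,fy=1.8,interpolation=cv2.INTER_CUBIC)); np.save("w3p.npy",p,allow_pickle=True)
E
```

```text
[0.58743153 0.25259521 0.14698475] -0.9826111322694734 [-0.34571641  0.58799019 -0.22584479  1.85366237  0.18945974  0.72546577
 -2.26564819]
```

View pics/w3.png

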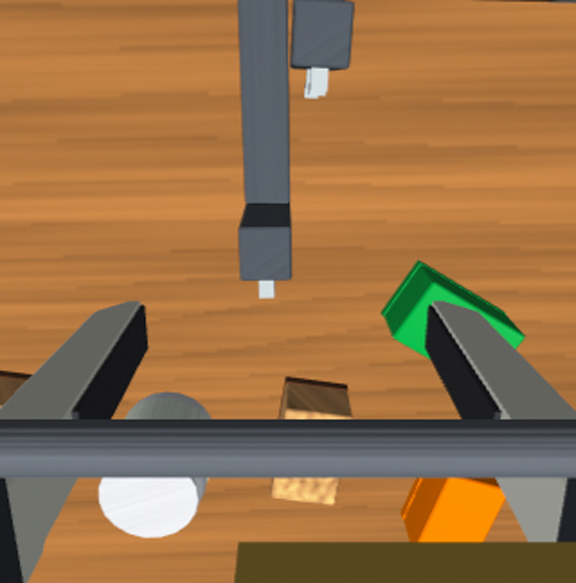

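Post a's top is at crop (239–291,227–279), between the fingers, with the arm straight ahead. I'll let it settle and recompute.

Emit:
carry_out:
  targets: [1,0,0,0,0,0,0,1,0,0,0,0,0,0]

```text
t: 3.38
tcp_pos: [0.5894, 0.255, 0.1505]
eef_rot: [-3.141, 0.026, -0.004]
wrist_force: [0.2, 0.2, 0.5]
width: 0.0929
gripper_force: 0.0
```

```bash
python3 - <<'E'
from h import *
p=np.load("w3p.npy",allow_pickle=True).item()
C=lambda q:(np.array(q)+.5)/1.8-.5+[100,60]
w=cast(p,C([[239,227],[291,228],[291,279],[240,279]]),.074)[:,:2]*1000;print(w.mean(0),np.linalg.norm(w-np.roll(w,1,0),axis=1).round(1))
w=cast(p,C([[238,0],[288,0],[245,205],[289,205]]),.028)[:,:2]*1000;print(w.round(1).tolist())
w=cast(p,C([[293,0],[353,2],[348,69],[291,66]]),.074)[:,:2]*1000;print("b",w.mean(0),w.round(1).tolist())
s=read_state(); print(s["tcp_pos"],yaw(),s["joints"])
E
```

```text
[589.43853616 260.26472664] [24.9 23.3 24.4 23.5]
[[701.7, 271.7], [701.3, 247.9], [601.7, 272.1], [601.3, 248.8]]
b [682.39571582 235.05717739] [[695.6, 246.4], [694.5, 222.4], [669.0, 224.0], [670.5, 247.5]]
[0.58941315 0.25504291 0.15047638] -0.951965747056617 [-0.34631254  0.58427543 -0.22732625  1.84997962  0.18918766  0.72586392
 -2.26628476]
```

Emit:
carry_out:
  targets: [1,0,0.003,-0.03,0,0,0.006,1,0,0.005,-0.06,0,0,0.006,1,0,0.005,-0.09,0,0,0.006,1,0,0.005,-0.1165,0,0,0.006,1,0,0.005,-0.1165,0,0,0.006]
  force: 60

```text
t: 3.8
tcp_pos: [0.5869, 0.2595, 0.0293]
eef_rot: [3.139, -0.015, -0.006]
wrist_force: [-0.7, 0.1, 0.5]
width: 0.093
gripper_force: 0.0
```

Emit:
carry_out:
  targets: [1,0,0,0,0,0,0,1,0,0,0,0,0,0,1,0,0,0,0,0,0]

```text
t: 4.05
tcp_pos: [0.5898, 0.2611, 0.0346]
eef_rot: [-3.14, 0.016, -0.005]
wrist_force: [0.2, -0.6, -0.5]
width: 0.0927
gripper_force: 0.0
```

```bash
python3 - <<'E'
from h import *
s=read_state(); print(s["tcp_pos"],yaw(),s["joints"],s["wrist_force"])
E
```

```text
[0.58981235 0.26112323 0.03462234] -0.567890712489159 [-0.38899253  0.73819914 -0.17845879  1.90983493  0.24715065  0.51098758
 -2.31853359] [ 0.21339352 -0.58296224 -0.45214386]
```

Emit:
carry_out:
  targets: [-1,0,-0.001,0,0,0,0,-1,0,-0.001,0,0,0,0,-1,0,-0.001,0,0,0,0,-1,0,-0.001,0,0,0,0,-1,0,-0.001,0,0,0,0]
  force: 60

```text
t: 4.47
tcp_pos: [0.5885, 0.2596, 0.0324]
eef_rot: [-3.141, 0.015, -0.0]
wrist_force: [0.6, 0.7, 0.6]
width: 0.0645
gripper_force: 0.0
```

Emit:
carry_out:
  targets: [-1,0,0,0,0,0,0,-1,0,0,0,0,0,0,-1,0,0,0,0,0,0,-1,0,0,0,0,0,0,-1,0,0,0,0,0,0]

```text
t: 4.88
tcp_pos: [0.5884, 0.2595, 0.032]
eef_rot: [3.142, -0.015, -0.0]
wrist_force: [-0.6, 0.0, 0.9]
width: 0.0311
gripper_force: 0.0
```

```bash
python3 - <<'E'
from h import *
s=read_state(); print(s["tcp_pos"],yaw(),s["eef_rot"],s["wrist_force"],s["width"],s["gripper_force"])
E
```

```text
[0.5883759  0.25953743 0.0320164 ] -0.5553606242187805 [ 3.14150833e+00 -1.52252305e-02 -2.84013005e-04] [-0.61910394  0.01056025  0.86788484] 0.031101200826249873 0.0
```

Emit:
carry_out:
  targets: [-1,0,0,0,0,0,0,-1,0,0,0,0,0,0,-1,0,0,0,0,0,0,-1,0,0,0,0,0,0,-1,0,0,0.01,0,0,0]

```text
t: 5.3
tcp_pos: [0.5872, 0.2591, 0.0406]
eef_rot: [3.14, -0.015, -0.005]
wrist_force: [-0.8, 0.4, -2.8]
width: 0.0236
gripper_force: 59.9
```

Emit:
carry_out:
  targets: [-1,0,0,0.03,0,0,0,-1,0,0,0.065,0,0,0,-1,0,0,0.1,0,0,0,-1,0,0,0.135,0,0,0,-1,0,0,0.17,0,0,0]

```text
t: 5.72
tcp_pos: [0.5876, 0.2589, 0.2142]
eef_rot: [3.141, -0.015, -0.002]
wrist_force: [1.4, -0.5, -2.1]
width: 0.024
gripper_force: 59.9
```

Emit:
carry_out:
  targets: [-1,0,0,0.03,0,0,0.1,-1,0,0,0.055,0,0,0.22,-1,0,0,0.07,0,0,0.34,-1,0,0,0.07,0,0,0.46,-1,0,0,0.07,0,0,0.58]

```text
t: 6.13
tcp_pos: [0.5883, 0.2592, 0.2841]
eef_rot: [3.012, 0.892, 0.003]
wrist_force: [0.1, -0.1, -3.7]
width: 0.0238
gripper_force: 59.9
```

Emit:
carry_out:
  targets: [-1,0,0,0,0,0,0.12,-1,0,0,0,0,0,0.24,-1,0,0,0,0,0,0.36,-1,0,0,0,0,0,0.48,-1,0,0,0,0,0,0.6]

```text
t: 6.55
tcp_pos: [0.5879, 0.2587, 0.2824]
eef_rot: [2.613, 1.742, -0.002]
wrist_force: [-0.3, 0.4, -2.9]
width: 0.0234
gripper_force: 59.9
```

Emit:
carry_out:
  targets: [-1,0,-0.01,0,0,0,0.12,-1,0,-0.02,0,0,0,0.24,-1,0,-0.03,0,0,0,0.36,-1,0,-0.04,0,0,0,0.48,-1,0,-0.05,0,0,0,0.6]

```text
t: 6.97
tcp_pos: [0.5879, 0.2083, 0.2823]
eef_rot: [1.982, 2.437, -0.002]
wrist_force: [1.0, 0.3, -2.2]
width: 0.0234
gripper_force: 59.9
```

```bash
python3 - <<'E'
from h import *
s=read_state(); print(s["t"],s["tcp_pos"],yaw(),s["joints"],s["wrist_force"],s["width"],s["gripper_force"])
E
```

```text
6.9667 [0.58786788 0.20827726 0.28234171] 101.76546009990858 [ 0.05667054  0.50119153 -0.73239897  1.73929247  0.38066277  1.04948249
 -0.60292447] [ 0.99043872  0.31771245 -2.1656109 ] 0.023436546143130385 59.946643710136414
```

Emit:
carry_out:
  targets: [-1,0.01,-0.02,0,0,0,0.12,-1,0.02,-0.04,0,0,0,0.24,-1,0.03,-0.06,0,0,0,0.36,-1,0.03,-0.08,0,0,0,0.48,-1,0.03,-0.1,0,0,0,0.6]

```text
t: 7.38
tcp_pos: [0.6183, 0.1077, 0.2821]
eef_rot: [-1.174, -2.914, 0.002]
wrist_force: [-0.1, -0.8, -3.6]
width: 0.0236
gripper_force: 59.9
```

Emit:
carry_out:
  targets: [-1,0.01,-0.01,0,0,0,0.12,-1,0.02,-0.017,0,0,0,0.24,-1,0.03,-0.017,0,0,0,0.36,-1,0.03,-0.017,0,0,0,0.48,-1,0.03,-0.017,0,0,0,0.6]

```text
t: 7.8
tcp_pos: [0.6484, 0.0913, 0.2821]
eef_rot: [-0.262, -3.13, 0.002]
wrist_force: [-0.1, 0.0, -3.0]
width: 0.0237
gripper_force: 59.9
```

Emit:
carry_out:
  targets: [-1,0,0,-0.01,0,0,0.08,-1,0,0,-0.03,0,0,0.134,-1,0,0,-0.06,0,0,0.134,-1,0,0,-0.08,0,0,0.134,-1,0,0,-0.08,0,0,0.134]

```text
t: 8.22
tcp_pos: [0.6462, 0.0902, 0.198]
eef_rot: [-0.059, -3.135, 0.005]
wrist_force: [-1.0, 0.3, -3.3]
width: 0.0238
gripper_force: 59.9
```

Emit:
carry_out:
  targets: [-1,0,0,0,0,0,0,-1,0,0,0,0,0,0,-1,0,0,0,0,0,0]

```text
t: 8.47
tcp_pos: [0.6491, 0.0929, 0.204]
eef_rot: [0.059, 3.139, 0.0]
wrist_force: [0.3, 0.1, -2.5]
width: 0.024
gripper_force: 59.9
```

```bash
python3 - <<'E'
from h import *
s=read_state(); print(s["t"],s["tcp_pos"],yaw(),s["eef_rot"],s["joints"],s["wrist_force"],s["width"])
p,im=shot("wrist","w4");np.save("w4p.npy",p,allow_pickle=True)
E
```

```text
8.4667 [0.64907907 0.0929491  0.20400729] 177.85616176042058 [5.87278733e-02 3.13876578e+00 4.92055243e-04] [ 0.37653448  0.72313061 -1.00942447  1.74363855  0.69232656  1.07305679
  0.66152206] [ 0.25034735  0.10193838 -2.54733472] 0.024018981159236515
```

View pics/w4.png

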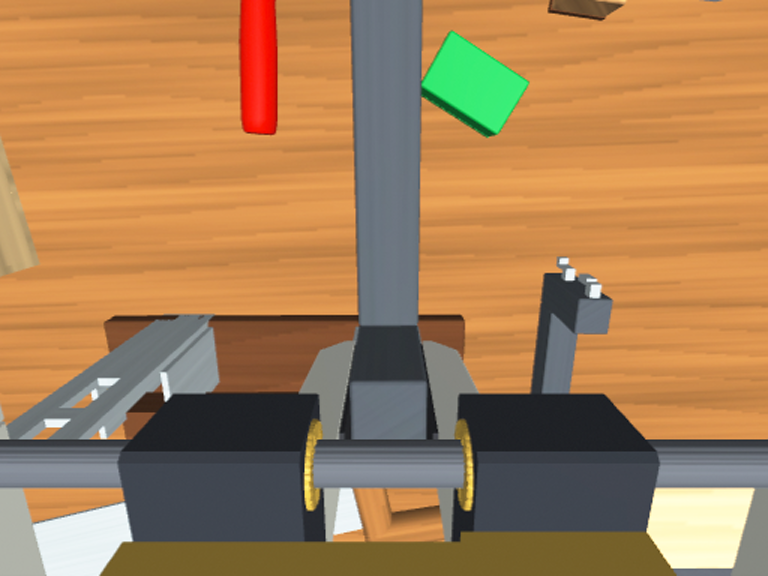

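The bracket hangs straight in the grip, with its arm running from (390,330) to the top edge of the picture. The right upright is visible at left. I'll check its pitch while lowering.

Emit:
carry_out:
  targets: [-1,0,-0.0015,-0.015,0,0,0.004,-1,0,-0.0015,-0.03,0,0,0.006,-1,0,-0.0015,-0.045,0,0,0.006,-1,0,-0.0015,-0.052,0,0,0.006,-1,0,-0.0015,-0.052,0,0,0.006]

```text
t: 8.93
tcp_pos: [0.6471, 0.0904, 0.1471]
eef_rot: [-0.049, -3.137, 0.001]
wrist_force: [0.5, -0.5, -2.7]
width: 0.0237
gripper_force: 59.9
```

Emit:
carry_out:
  targets: [-1,0,0,0,0,0,0,-1,0,0,0,0,0,0,-1,0,0,0,0,0,0,-1,0,0,0,0,0,0]

```text
t: 9.27
tcp_pos: [0.6487, 0.0913, 0.1508]
eef_rot: [0.049, 3.14, 0.0]
wrist_force: [0.2, 0.5, -3.1]
width: 0.0235
gripper_force: 59.9
```

```bash
python3 - <<'E'
from h import *
p=np.load("w4p.npy",allow_pickle=True).item()
w=cast(p,np.array([[352,2],[422,2],[358,320],[418,320]])/1.5,.200);print((w*1000).round(1).tolist(),np.linalg.norm(w[0]-w[1])*1e3,np.linalg.norm(w[2]-w[3])*1e3)
s=read_state(); print(s["t"],s["tcp_pos"],yaw(),s["eef_rot"],s["wrist_force"])
E
```

```text
[[522.2, 85.5, 200.0], [523.0, 108.5, 200.0], [633.0, 81.4, 200.0], [633.8, 105.2, 200.0]] 22.947628118401344 23.81278474904734
9.2667 [0.64873556 0.09128387 0.15075811] 178.20845345763996 [4.90980158e-02 3.14018404e+00 4.21146008e-04] [ 0.19314581  0.50280883 -3.09813542]
```

Emit:
carry_out:
  targets: [-1,0.012,-0.0004,0.001,0,0,0,-1,0.022,-0.0007,0.001,0,0,0,-1,0.03,-0.0009,0.001,0,0,0,-1,0.035,-0.0011,0.001,0,0,0,-1,0.035,-0.0011,0.001,0,0,0]

```text
t: 9.68
tcp_pos: [0.6845, 0.0898, 0.151]
eef_rot: [0.051, 3.141, 0.001]
wrist_force: [-0.3, 1.4, -3.3]
width: 0.0236
gripper_force: 59.9
```

Emit:
carry_out:
  targets: [-1,0.002,0,0,0,0,0,-1,0.003,0,0,0,0,0,-1,0.004,0,0,0,0,0,-1,0.005,0,0,0,0,0,-1,0.005,0,0,0,0,0]

```text
t: 10.1
tcp_pos: [0.6873, 0.0901, 0.1509]
eef_rot: [-0.048, -3.139, 0.001]
wrist_force: [-4.4, -0.5, -1.8]
width: 0.0239
gripper_force: 59.9
```

```bash
python3 - <<'E'
from h import *
s=read_state(); print(s["t"],s["tcp_pos"],yaw(),s["eef_rot"],s["wrist_force"],s["ft_torque"])
E
```

```text
10.1 [0.68727114 0.09007007 0.15091294] 178.23990445834727 [-4.82211460e-02 -3.13925505e+00  7.28092453e-04] [-4.41042983 -0.51495356 -1.7626327 ] [0.1218619  0.96238925 0.00186972]
```

Emit:
carry_out:
  targets: [-1,0,0,-0.004,0,0,0,-1,0,0,-0.008,0,0,0,-1,0,0,-0.011,0,0,0,-1,0,0,-0.014,0,0,0,-1,0,0,-0.017,0,0,0]

```text
t: 10.52
tcp_pos: [0.6863, 0.0906, 0.1339]
eef_rot: [-0.047, -3.138, 0.0]
wrist_force: [-5.0, -0.5, -4.4]
width: 0.0234
gripper_force: 59.9
```

Emit:
carry_out:
  targets: [-1,0,0,-0.001,0,0,0,-1,0,0,-0.002,0,0,0,-1,0,0,-0.003,0,0,0,-1,0,0,-0.003,0,0,0,-1,0,0,-0.003,0,0,0]

```text
t: 10.93
tcp_pos: [0.6873, 0.0902, 0.1321]
eef_rot: [-0.048, -3.14, 0.001]
wrist_force: [-8.6, -0.5, 5.0]
width: 0.0237
gripper_force: 60.0
```

```bash
python3 - <<'E'
from h import *
s=read_state(); print(s["t"],s["tcp_pos"],yaw(),s["eef_rot"],s["wrist_force"],s["ft_torque"])
E
```

```text
10.9333 [0.68728076 0.09018192 0.13208871] 178.23017293307467 [-4.84989922e-02 -3.13997499e+00  1.09625279e-03] [-8.55472937 -0.54488172  5.02825055] [-0.16868029  1.84290573 -0.02622858]
```

Emit:
carry_out:
  targets: [-1,0,0,-0.001,0,0,0,-1,0,0,-0.002,0,0,0,-1,0,0,-0.003,0,0,0,-1,0,0,-0.003,0,0,0]

```text
t: 11.27
tcp_pos: [0.6874, 0.0903, 0.1318]
eef_rot: [0.049, 3.141, -0.003]
wrist_force: [-17.1, -5.5, 26.7]
width: 0.0238
gripper_force: 60.0
```

```bash
python3 - <<'E'
from h import *
s=read_state(); print(s["t"],s["tcp_pos"],s["eef_rot"],s["wrist_force"],s["ft_torque"])
shot("scene","s2");im=cv2.imread("pics/s2.png");cv2.imwrite("pics/s2z.png",cv2.resize(im[210:410,240:500],None,fx=3,fy=3,interpolation=cv2.INTER_CUBIC))
E
```

```text
11.2667 [0.6873658  0.09026358 0.13177217] [ 4.88593085e-02  3.14090491e+00 -2.98853936e-03] [-17.05510217  -5.54303768  26.73726077] [-1.03536778  3.21105439 -0.09097444]
```

Emit:
carry_out:
  targets: [-1,-0.001,0,0.003,0,0,0,-1,-0.002,0,0.005,0,0,0,0,-0.002,0,0.005,0,0,0,0.5,-0.002,0,0.005,0,0,0,0.5,-0.002,0,0.005,0,0,0]

```text
t: 11.73
tcp_pos: [0.6875, 0.0901, 0.1336]
eef_rot: [0.05, 3.139, 0.001]
wrist_force: [-1.2, 0.1, 0.8]
width: 0.0392
gripper_force: 0.0
```

Emit:
carry_out:
  targets: [0.5,0,0,0,0,0,0,0.5,0,0,0,0,0,0,0.5,0,0,0.01,0,0,0,0.5,-0.002,0,0.03,0,0,0,0.5,-0.004,0,0.06,0,0,0]

```text
t: 12.15
tcp_pos: [0.6814, 0.0895, 0.1921]
eef_rot: [-0.049, -3.138, 0.001]
wrist_force: [0.5, 0.1, -0.1]
width: 0.0688
gripper_force: 0.0
```

Emit:
carry_out:
  targets: [1,0,0,0.035,0,0,0,1,0,0.02,0.06,0,0,-0.01,1,0,0.05,0.06,0,0,-0.02,1,0,0.085,0.06,0,0,-0.02,1,0,0.12,0.06,0,0,-0.02]

```text
t: 12.57
tcp_pos: [0.6828, 0.2106, 0.2548]
eef_rot: [0.083, 3.139, 0.001]
wrist_force: [-0.3, -0.4, -0.6]
width: 0.0924
gripper_force: 0.0
```

Emit:
carry_out:
  targets: [1,0,0.01,0,0,0,0,1,0,0.02,0,0,0,0,1,0,0.024,0,0,0,0,1,0,0.024,0,0,0,0,1,0,0.024,0,0,0,0]

```text
t: 12.98
tcp_pos: [0.6828, 0.2325, 0.253]
eef_rot: [0.083, 3.14, -0.001]
wrist_force: [-0.6, -1.1, -0.4]
width: 0.0928
gripper_force: 0.0
```

```bash
python3 - <<'E'
from h import *
s=read_state(); print(s["t"],s["tcp_pos"],yaw(),s["joints"],s["wrist_force"])
p,im=shot("wrist","w5");np.save("w5p.npy",p,allow_pickle=True)
a=im[:,:,::-1]; 
b=cv2.imread("pics/s2z.png")[:, :780]
c=cv2.resize(a[100:330,120:400],None,fx=2.1,fy=2.1,interpolation=cv2.INTER_CUBIC)
q,im2=shot("scene"); d=cv2.resize(im2[140:265,165:330,::-1],None,fx=1.2,fy=1.2,interpolation=cv2.INTER_CUBIC)
o=np.zeros((600,800,3),np.uint8);o[:483,:588]=c;o[:150,595:595+198]=d;cv2.imwrite("pics/z5.png",o)
E
```

```text
12.9833 [0.68284147 0.23253972 0.25301371] 176.98502677434817 [ 0.13938613  0.74476523 -0.99189667  1.53399878  0.64920862  1.22081051
  0.55848523] [-0.56644661 -1.12453583 -0.40690959]
```

View pics/z5.png

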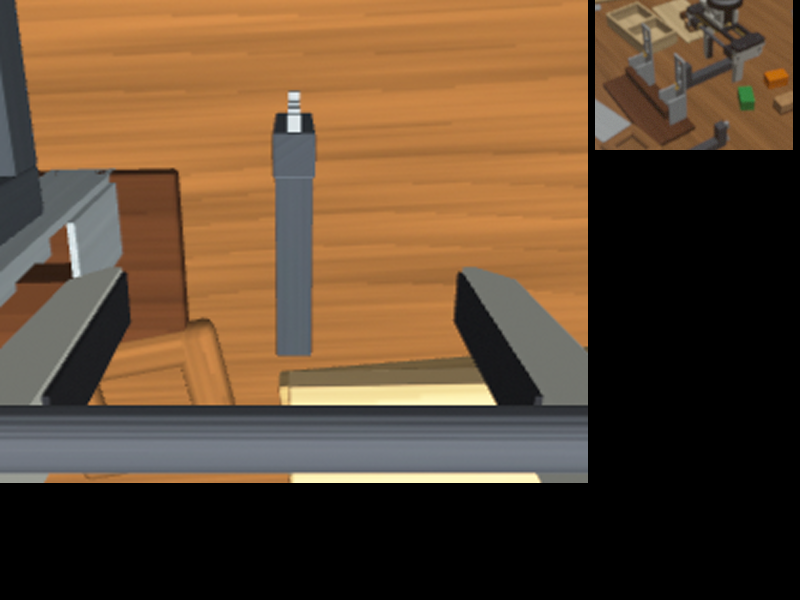

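The scene inset shows bracket a standing out level from the left upright. Bracket b's post top is at crop (273–316,134–178), with its arm straight down to row 356.

```bash
python3 - <<'E'
from h import *
p=np.load("w5p.npy",allow_pickle=True).item()
C=lambda q:(np.array(q)+.5)/2.1-.5+[120,100]
w=cast(p,C([[273,134],[315,133],[316,178],[273,178]]),.074)[:,:2]*1000;print(w.mean(0),np.linalg.norm(w-np.roll(w,1,0),axis=1).round(1))
w=cast(p,C([[276,180],[311,180],[276,356],[311,356]]),.028)[:,:2]*1000;print(w.round(1).tolist())
s=read_state(); print(s["tcp_pos"],yaw())
E
```

```text
[682.53843154 233.49389319] [24.9 23.  25.5 24.1]
[[707.9, 220.7], [709.0, 242.9], [833.3, 213.4], [834.5, 237.5]]
[0.68294349 0.2321249  0.25295695] 176.9436346894285
```

Emit:
carry_out:
  targets: [1,0,0.001,-0.036,0,0,0,1,0,0.001,-0.072,0,0,0,1,0,0.001,-0.108,0,0,0,1,0,0.001,-0.144,0,0,0,1,0,0.001,-0.17,0,0,0]

```text
t: 13.5
tcp_pos: [0.682, 0.2325, 0.0799]
eef_rot: [-0.083, -3.139, 0.003]
wrist_force: [0.6, -0.2, 0.0]
width: 0.0928
gripper_force: 0.0
```

Emit:
carry_out:
  targets: [1,0,0,-0.03,0,0,0,1,0,0,-0.051,0,0,0,0.2,0,0,-0.051,0,0,0,0.2,0,0,-0.051,0,0,0,0.2,0,0,-0.051,0,0,0]

```text
t: 13.92
tcp_pos: [0.6832, 0.235, 0.0336]
eef_rot: [0.082, 3.139, 0.002]
wrist_force: [-0.0, 0.8, 0.6]
width: 0.0775
gripper_force: 0.0
```

```bash
python3 - <<'E'
from h import *
s=read_state(); print(s["t"],s["tcp_pos"],yaw(),s["wrist_force"],s["width"])
E
```

```text
13.9167 [0.68320935 0.23495873 0.03358844] 177.0095789318932 [-0.01071457  0.75648973  0.57608954] 0.07754801611789862
```

Close, then lift.

Emit:
carry_out:
  targets: [-1,0,-0.001,-0.001,0,0,0,-1,0,-0.001,-0.001,0,0,0,-1,0,-0.001,-0.001,0,0,0,-1,0,-0.001,-0.001,0,0,0,-1,0,-0.001,-0.001,0,0,0]
  force: 60

```text
t: 14.33
tcp_pos: [0.6826, 0.2339, 0.0317]
eef_rot: [0.081, 3.14, 0.0]
wrist_force: [-0.2, -0.3, 0.2]
width: 0.0438
gripper_force: 0.0
```

Emit:
carry_out:
  targets: [-1,0,0,0,0,0,0,-1,0,0,0,0,0,0,-1,0,0,0,0,0,0,-1,0,0,0,0,0,0,-1,0,0,0,0,0,0]

```text
t: 14.75
tcp_pos: [0.6824, 0.2339, 0.0311]
eef_rot: [-0.08, -3.141, 0.0]
wrist_force: [-1.0, -0.6, 0.8]
width: 0.0237
gripper_force: 60.0
```

```bash
python3 - <<'E'
from h import *
s=read_state(); print(s["t"],s["tcp_pos"],yaw(),s["wrist_force"],s["width"],s["gripper_force"],s["joints"])
E
```

```text
14.75 [0.68235074 0.23391791 0.0310899 ] 177.06732587686858 [-1.00854945 -0.60952464  0.84201813] 0.023688254777696465 59.99841749668121 [ 0.06654122  0.95528697 -0.83872843  1.69290062  0.87555752  0.91236379
  0.38211788]
```

Emit:
carry_out:
  targets: [-1,0,0,0.03,0,0,0,-1,0,0,0.068,0,0,0,-1,0,0,0.106,0,0,0,-1,0,0,0.144,0,0,0,-1,0,0,0.182,0,0,0]

```text
t: 15.17
tcp_pos: [0.6817, 0.2337, 0.2142]
eef_rot: [-0.08, -3.139, 0.001]
wrist_force: [1.1, -0.2, -3.3]
width: 0.0238
gripper_force: 60.0
```

Emit:
carry_out:
  targets: [-1,-0.01,0,0.035,0,0,-0.06,-1,-0.02,0,0.065,0,0,-0.18,-1,-0.03,-0.015,0.085,0,0,-0.3,-1,-0.04,-0.03,0.085,0,0,-0.42,-1,-0.04,-0.045,0.085,0,0,-0.54]

```text
t: 15.58
tcp_pos: [0.6405, 0.1895, 0.2997]
eef_rot: [0.921, 3.003, 0.001]
wrist_force: [0.2, -0.6, -4.1]
width: 0.0238
gripper_force: 60.0
```

Emit:
carry_out:
  targets: [-1,0,-0.015,0,0,0,-0.12,-1,0,-0.03,0,0,0,-0.24,-1,0,-0.045,0,0,0,-0.36,-1,0,-0.06,0,0,0,-0.48,-1,0,-0.075,0,0,0,-0.6]

```text
t: 16.0
tcp_pos: [0.6419, 0.1131, 0.2977]
eef_rot: [-1.77, -2.595, 0.001]
wrist_force: [-0.4, -0.2, -3.0]
width: 0.0239
gripper_force: 60.0
```

Emit:
carry_out:
  targets: [-1,0,-0.015,0,0,0,-0.12,-1,0,-0.03,0,0,0,-0.24,-1,0,-0.045,0,0,0,-0.36,-1,0,-0.06,0,0,0,-0.48,-1,0,-0.075,0,0,0,-0.6]

```text
t: 16.42
tcp_pos: [0.6419, 0.0382, 0.2976]
eef_rot: [-2.457, -1.956, 0.001]
wrist_force: [0.5, -0.3, -3.4]
width: 0.0236
gripper_force: 60.0
```

Emit:
carry_out:
  targets: [-1,0,-0.015,0,0,0,-0.12,-1,0,-0.03,0,0,0,-0.24,-1,0,-0.045,0,0,0,-0.36,-1,0,-0.06,0,0,0,-0.48,-1,0,-0.075,0,0,0,-0.6]

```text
t: 16.83
tcp_pos: [0.6419, -0.0367, 0.2976]
eef_rot: [-2.926, -1.143, 0.001]
wrist_force: [0.4, 0.2, -3.7]
width: 0.0238
gripper_force: 60.0
```

Emit:
carry_out:
  targets: [-1,0,-0.012,0,0,0,-0.12,-1,0,-0.024,0,0,0,-0.24,-1,0,-0.036,0,0,0,-0.36,-1,0,-0.043,0,0,0,-0.48,-1,0,-0.043,0,0,0,-0.6]

```text
t: 17.25
tcp_pos: [0.6418, -0.0813, 0.2974]
eef_rot: [3.133, 0.223, -0.002]
wrist_force: [-0.1, 0.0, -3.7]
width: 0.0236
gripper_force: 60.0
```

Emit:
carry_out:
  targets: [-1,0,0,0,0,0,-0.1,-1,0,0,0,0,0,-0.182,-1,0,0,0,0,0,-0.182,-1,0,0,0,0,0,-0.182,-1,0,0,0,0,0,-0.182]

```text
t: 17.67
tcp_pos: [0.6422, -0.0788, 0.2979]
eef_rot: [-3.141, 0.045, 0.001]
wrist_force: [-0.0, 0.3, -2.9]
width: 0.0238
gripper_force: 60.0
```

```bash
python3 - <<'E'
from h import *
s=read_state(); print(s["t"],s["tcp_pos"],yaw(),s["wrist_force"],s["width"],s["joints"])
E
```

```text
17.6667 [ 0.64222017 -0.07881683  0.29785607] -1.6312699713635765 [-0.03838402  0.28565395 -2.8984156 ] 0.023783127612162266 [ 0.2008919   0.44102849 -0.24556767  1.68817816  0.12139918  1.02785502
 -1.68426002]
```

Emit:
carry_out:
  targets: [-1,0,0,-0.035,0,0,-0.003,-1,0,0,-0.07,0,0,-0.003,-1,0,0,-0.105,0,0,-0.003,-1,0,0,-0.135,0,0,-0.003,-1,0,0,-0.146,0,0,-0.003]

```text
t: 18.08
tcp_pos: [0.6401, -0.079, 0.1478]
eef_rot: [-3.141, 0.051, 0.009]
wrist_force: [-0.7, 0.0, -3.1]
width: 0.0238
gripper_force: 60.0
```

Emit:
carry_out:
  targets: [-1,0,0,0,0,0,0,-1,0,0,0,0,0,0,-1,0,0,0,0,0,0,-1,0,0,0,0,0,0,-1,0,0,0,0,0,0]

```text
t: 18.5
tcp_pos: [0.6433, -0.0791, 0.1539]
eef_rot: [3.141, -0.054, 0.004]
wrist_force: [0.5, 0.3, -2.9]
width: 0.0238
gripper_force: 60.0
```

```bash
python3 - <<'E'
from h import *
s=read_state(); print(s["t"],s["tcp_pos"],yaw(),s["wrist_force"])
E
```

```text
18.5 [ 0.64333241 -0.07911411  0.15393535] -1.9821948729701753 [ 0.4886331   0.27212483 -2.92667234]
```

Emit:
carry_out:
  targets: [-1,0.012,-0.0004,-0.001,0,0,0.003,-1,0.022,-0.0007,-0.001,0,0,0.003,-1,0.03,-0.0009,-0.001,0,0,0.003,-1,0.034,-0.0011,-0.001,0,0,0.003,-1,0.034,-0.0011,-0.001,0,0,0.003]

```text
t: 18.92
tcp_pos: [0.6775, -0.0801, 0.1512]
eef_rot: [-3.141, 0.05, -0.001]
wrist_force: [0.2, 0.1, -2.8]
width: 0.0237
gripper_force: 60.0
```

Emit:
carry_out:
  targets: [-1,0.002,0,0,0,0,0,-1,0.003,0,0,0,0,0,-1,0.004,0,0,0,0,0,-1,0.005,0,0,0,0,0,-1,0.005,0,0,0,0,0]

```text
t: 19.33
tcp_pos: [0.6806, -0.0802, 0.1509]
eef_rot: [3.141, -0.05, -0.003]
wrist_force: [-2.3, 0.2, -1.7]
width: 0.024
gripper_force: 60.0
```

```bash
python3 - <<'E'
from h import *
s=read_state(); print(s["t"],s["tcp_pos"],yaw(),s["eef_rot"],s["wrist_force"],s["ft_torque"])
E
```

```text
19.3333 [ 0.68061134 -0.08018433  0.15090783] -1.8190695843435571 [ 3.14110356e+00 -4.98670859e-02 -2.74503503e-03] [-2.26302588  0.16877624 -1.66714823] [ 0.06861522  0.46866855 -0.01298144]
```

Contact at the expected 0.681. Press down.

Emit:
carry_out:
  targets: [-1,0.001,0,-0.004,0,0,0,-1,0.001,0,-0.008,0,0,0,-1,0.001,0,-0.011,0,0,0,-1,0.001,0,-0.014,0,0,0,-1,0.001,0,-0.017,0,0,0]

```text
t: 19.75
tcp_pos: [0.6798, -0.0802, 0.1335]
eef_rot: [3.141, -0.05, -0.008]
wrist_force: [-5.7, -0.4, -4.7]
width: 0.0237
gripper_force: 60.0
```

Emit:
carry_out:
  targets: [-1,0,0,-0.001,0,0,0,-1,0,0,-0.002,0,0,0,-1,0,0,-0.003,0,0,0,-1,0,0,-0.004,0,0,0,-1,0,0,-0.004,0,0,0]

```text
t: 20.17
tcp_pos: [0.681, -0.0802, 0.1309]
eef_rot: [3.141, -0.05, -0.004]
wrist_force: [-10.2, 0.4, 7.3]
width: 0.0238
gripper_force: 60.0
```

Emit:
carry_out:
  targets: [-1,0,0,-0.001,0,0,0,-1,0,0,-0.002,0,0,0,-1,0,0,-0.002,0,0,0]

```text
t: 20.42
tcp_pos: [0.681, -0.0802, 0.1308]
eef_rot: [3.14, -0.05, -0.002]
wrist_force: [-15.8, 1.0, 21.5]
width: 0.0235
gripper_force: 60.0
```

Both brackets are home: each stopped hard at its locked height. Release, then go over the tray.

Emit:
carry_out:
  targets: [-1,-0.001,0,0.003,0,0,0,-1,-0.003,0,0.006,0,0,0,0,-0.003,0,0.006,0,0,0,0.5,-0.003,0,0.006,0,0,0,0.5,-0.003,0,0.006,0,0,0]

```text
t: 20.83
tcp_pos: [0.6807, -0.0801, 0.1349]
eef_rot: [-3.141, 0.05, -0.004]
wrist_force: [-0.2, 0.1, -1.1]
width: 0.039
gripper_force: 0.0
```

Emit:
carry_out:
  targets: [0.5,0,0,0,0,0,0,0.5,0,0,0,0,0,0,0.5,-0.002,0,0.015,0,0,0,0.5,-0.004,0,0.05,0,0,0,0.5,-0.006,0,0.085,0,0,0]

```text
t: 21.25
tcp_pos: [0.6725, -0.08, 0.2199]
eef_rot: [-3.141, 0.049, 0.004]
wrist_force: [0.4, 0.6, 0.4]
width: 0.0685
gripper_force: 0.0
```

Emit:
carry_out:
  targets: [0,-0.02,-0.01,0.03,0,0,0.02,0,-0.04,-0.04,0.04,0,0,0.04,0,-0.06,-0.07,0.04,0,0,0.06,0,-0.08,-0.1,0.04,0,0,0.07,0,-0.09,-0.135,0.04,0,0,0.07]

```text
t: 21.67
tcp_pos: [0.5814, -0.2155, 0.2612]
eef_rot: [3.14, 0.063, 0.001]
wrist_force: [-0.2, -0.3, 0.1]
width: 0.0471
gripper_force: 0.0
```

Emit:
carry_out:
  targets: [0,0,-0.035,0,0,0,0,0,0,-0.07,0,0,0,0,0,0,-0.1,0,0,0,0,0,0,-0.105,0,0,0,0,0,0,-0.105,0,0,0,0]

```text
t: 22.08
tcp_pos: [0.5826, -0.3231, 0.2599]
eef_rot: [3.14, 0.053, 0.0]
wrist_force: [-0.2, 0.6, 0.0]
width: 0.0461
gripper_force: 0.0
```

```bash
python3 - <<'E'
from h import *
s=read_state(); print(s["t"],s["tcp_pos"],yaw(),s["joints"])
p,im=shot("wrist","w6");np.save("w6p.npy",p,allow_pickle=True);np.save("w6.npy",im)
E
```

```text
22.0833 [ 0.58255904 -0.32309249  0.25988065] 1.946741640186883 [ 0.57429948  0.49709877 -0.23303097  1.69038432  0.1351222   0.9690924
 -1.24491353]
```

View pics/w6.png

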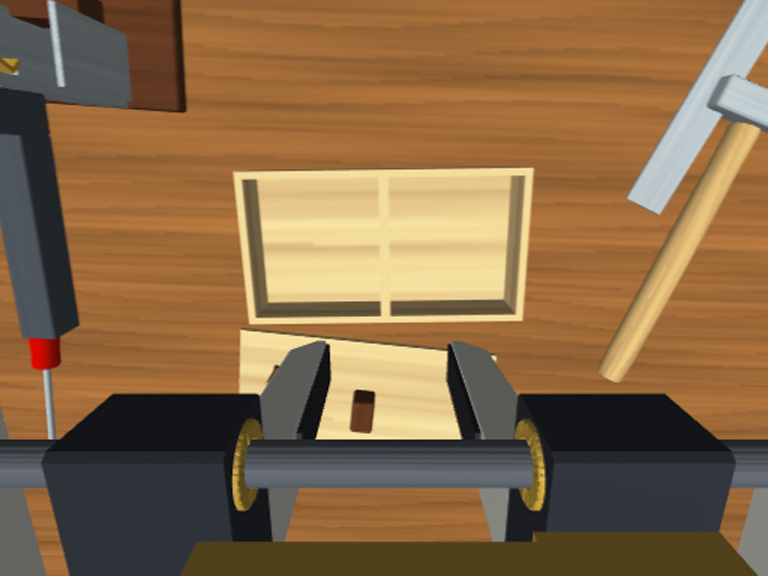

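The tray's rim corners are at (234,172), (533,168), (523,321) and (249,324), with the divider at x≈384–386. The lid lies below it with its knob at (362,410). Bracket b is home at left.

```bash
python3 - <<'E'
from h import *
p=np.load("w6p.npy",allow_pickle=True).item()
f=lambda q:(np.array(q)+.5)/1.5-.5
w=cast(p,f([[234,172],[533,168],[523,321],[249,324]]),.05)[:,:2]*1000
print(w.round(1).tolist(),w.mean(0),np.linalg.norm(w-np.roll(w,1,0),axis=1).round(1))
for a,b in((1,0),(2,3)): d=w[b]-w[a];print(np.degrees(np.arctan2(-d[0],d[1])))
d=cast(p,f([[384,178],[385,315]]),.05)[:,:2]*1000;print(d)
E
```

```text
[[645.6, -198.2], [657.1, -436.9], [527.4, -444.3], [516.2, -203.6]] [ 586.55694102 -320.74028112] [129.5 239.  129.9 241. ]
2.762376173809944
2.657190559043853
[[ 645.14442638 -318.21507395]
 [ 528.7334817  -322.89583576]]
```

Emit:
carry_out:
  targets: [0,0.004,0.0024,-0.036,0,0,0.013,0,0.004,0.0024,-0.072,0,0,0.013,0,0.004,0.0024,-0.108,0,0,0.013,0,0.004,0.0024,-0.144,0,0,0.013,0,0.004,0.0024,-0.18,0,0,0.013]

```text
t: 22.55
tcp_pos: [0.5883, -0.3152, 0.0787]
eef_rot: [-3.14, -0.085, -0.002]
wrist_force: [0.8, -0.0, -0.2]
width: 0.0467
gripper_force: 0.0
```

Emit:
carry_out:
  targets: [0,0,0,-0.025,0,0,0,0,0,0,-0.045,0,0,0,0,0,0,-0.055,0,0,0,0,0,0,-0.06,0,0,0,0,0,0,-0.06,0,0,0]

```text
t: 22.97
tcp_pos: [0.5878, -0.3164, 0.019]
eef_rot: [-3.14, -0.083, 0.001]
wrist_force: [-0.8, 0.5, -0.3]
width: 0.0463
gripper_force: 0.0
```

```bash
python3 - <<'E'
from h import *
s=read_state(); print(s["t"],s["tcp_pos"],yaw(),s["wrist_force"])
E
```

```text
22.9667 [ 0.58778387 -0.3163837   0.01902162] 3.025514523540138 [-0.81935049  0.48218024 -0.3219907 ]
```

Emit:
carry_out:
  targets: [0,-0.001,-0.004,-0.005,0,0,-0.005,0,-0.001,-0.004,-0.005,0,0,-0.005,-1,-0.001,-0.004,-0.005,0,0,-0.005,-1,-0.001,-0.004,-0.005,0,0,-0.005,-1,-0.001,-0.004,-0.005,0,0,-0.005]
  force: 50

```text
t: 23.38
tcp_pos: [0.5867, -0.322, 0.0148]
eef_rot: [3.14, 0.072, 0.001]
wrist_force: [0.2, 0.2, -0.1]
width: 0.0309
gripper_force: 0.0
```

Emit:
carry_out:
  targets: [-1,0,0,0,0,0,0,-1,0,0,0,0,0,0,-1,0,0,0,0,0,0,-1,0,0,0,0,0,0,-1,0,0,0,0,0,0]

```text
t: 23.8
tcp_pos: [0.5865, -0.3214, 0.0142]
eef_rot: [-3.14, -0.073, 0.0]
wrist_force: [-0.7, 1.8, 2.3]
width: 0.0079
gripper_force: 50.0
```

```bash
python3 - <<'E'
from h import *
s=read_state(); print(s["t"],s["tcp_pos"],yaw(),s["wrist_force"],s["width"],s["gripper_force"])
E
```

```text
23.8 [ 0.58645009 -0.32141956  0.01420689] 2.6711839056355955 [-0.71997261  1.8425089   2.34402892] 0.007912907363269297 50.00073730945587
```

Emit:
carry_out:
  targets: [-1,0,0,0.02,0,0,0,-1,0,0,0.055,0,0,0,-1,0,0,0.09,0,0,0,-1,0,0,0.125,0,0,0,-1,0,0,0.16,0,0,0]

```text
t: 24.22
tcp_pos: [0.5855, -0.3216, 0.1749]
eef_rot: [-3.14, -0.073, 0.003]
wrist_force: [0.4, -0.3, -4.2]
width: 0.0074
gripper_force: 50.0
```

Emit:
carry_out:
  targets: [-1,0.001,0.01,0.03,0,0,-0.015,-1,0.002,0.035,0.05,0,0,-0.03,-1,0.004,0.07,0.06,0,0,-0.05,-1,0.006,0.105,0.06,0,0,-0.07,-1,0.007,0.14,0.06,0,0,-0.078]

```text
t: 24.63
tcp_pos: [0.5932, -0.1807, 0.2345]
eef_rot: [3.141, -0.053, 0.001]
wrist_force: [0.2, 0.7, -4.5]
width: 0.0078
gripper_force: 50.0
```

Emit:
carry_out:
  targets: [-1,0,0.038,0,0,0,0,-1,0,0.076,0,0,0,0,-1,0,0.114,0,0,0,0,-1,0,0.15,0,0,0,0,-1,0,0.175,0,0,0,0]

```text
t: 25.05
tcp_pos: [0.5925, -0.0027, 0.2336]
eef_rot: [-3.14, 0.045, 0.002]
wrist_force: [-0.5, -0.1, -4.4]
width: 0.0075
gripper_force: 50.0
```

Emit:
carry_out:
  targets: [-1,0,0.01,0,0,0,0,-1,0,0.014,0,0,0,0,-1,0,0.014,-0.02,0,0,0,-1,0,0.014,-0.045,0,0,0,-1,0,0.014,-0.06,0,0,0]

```text
t: 25.47
tcp_pos: [0.5925, 0.0051, 0.1721]
eef_rot: [3.14, -0.053, -0.003]
wrist_force: [0.4, -0.2, -4.7]
width: 0.0075
gripper_force: 50.0
```

Emit:
carry_out:
  targets: [-1,0,0,0,0,0,0,-1,0,0,0,0,0,0,-1,0,0,0,0,0,0]

```text
t: 25.72
tcp_pos: [0.5939, 0.0062, 0.1748]
eef_rot: [3.141, -0.052, 0.001]
wrist_force: [1.8, 0.3, -4.9]
width: 0.0076
gripper_force: 50.0
```

```bash
python3 - <<'E'
from h import *
s=read_state(); print(s["t"],s["tcp_pos"],yaw(),s["eef_rot"],s["wrist_force"],s["width"],s["joints"])
p,im=shot("wrist","w7");np.save("w7p.npy",p,allow_pickle=True)
E
```

```text
25.7167 [0.59394254 0.00622741 0.1747999 ] -1.8922379610113396 [ 3.14086769e+00 -5.18696707e-02  1.03789700e-03] [ 1.75215297  0.32145692 -4.94831988] 0.007560663315041881 [ 0.05617612  0.50362321 -0.23374278  1.93896792  0.17149768  0.71727508
 -1.88295383]
```

View pics/w7.png

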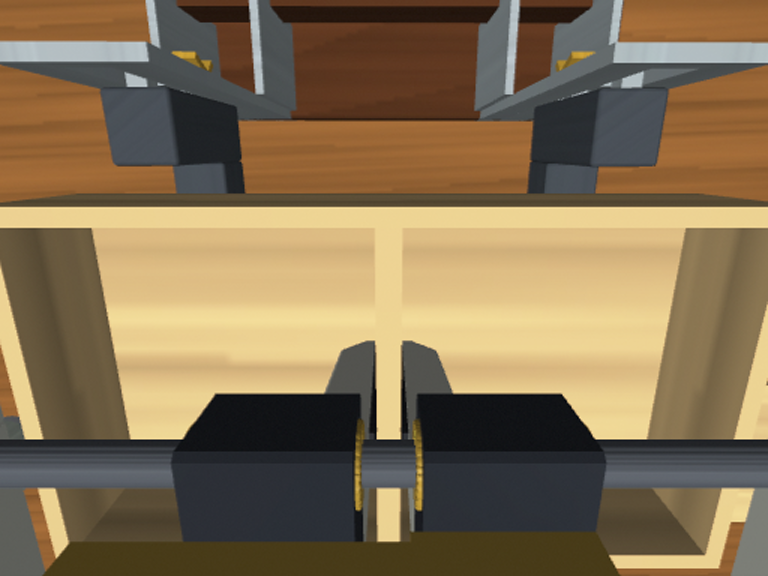

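The tray lies square between the brackets: posts at 102–240 and 530–667, divider at 389, rim level with the stand. Lower it onto the arms.

Emit:
carry_out:
  targets: [-1,0,0.0015,-0.01,0,0,0.0015,-1,0,0.0015,-0.018,0,0,0.0015,-1,0,0.0015,-0.024,0,0,0.0015,-1,0,0.0015,-0.028,0,0,0.0015,-1,0,0.0015,-0.031,0,0,0.0015]

```text
t: 26.18
tcp_pos: [0.5931, 0.0088, 0.1423]
eef_rot: [3.141, -0.047, -0.002]
wrist_force: [0.0, -0.1, -3.7]
width: 0.0078
gripper_force: 50.0
```

Emit:
carry_out:
  targets: [-1,0,0,-0.001,0,0,0,-1,0,0,-0.001,0,0,0,-1,0,0,-0.001,0,0,0]

```text
t: 26.43
tcp_pos: [0.5935, 0.0088, 0.1422]
eef_rot: [-3.141, 0.047, -0.0]
wrist_force: [0.4, -0.4, -4.5]
width: 0.0079
gripper_force: 50.0
```

```bash
python3 - <<'E'
from h import *
s=read_state(); print(s["t"],s["tcp_pos"],yaw(),s["wrist_force"],s["ft_torque"])
E
```

```text
26.4333 [0.59350452 0.00880106 0.14218003] -1.7269313886368913 [ 0.40205858 -0.37996574 -4.49239699] [0.0424679  0.00158351 0.02197525]
```

Emit:
carry_out:
  targets: [-1,0,0,-0.001,0,0,0,-1,0,0,-0.002,0,0,0,-1,0,0,-0.002,0,0,0]

```text
t: 26.68
tcp_pos: [0.5938, 0.0088, 0.1408]
eef_rot: [-3.141, 0.047, -0.002]
wrist_force: [-2.5, 0.6, 1.9]
width: 0.0078
gripper_force: 50.0
```

Emit:
carry_out:
  targets: [-0.4,0,0,0,0,0,0,-0.4,0,0,0.001,0,0,0,-0.4,0,0,0.001,0,0,0,-0.4,0,0,0.02,0,0,0,-0.4,0,0,0.05,0,0,0]

```text
t: 27.1
tcp_pos: [0.5918, 0.0086, 0.1883]
eef_rot: [3.141, -0.047, -0.008]
wrist_force: [-0.0, -0.4, 0.4]
width: 0.0278
gripper_force: 0.0
```

Emit:
carry_out:
  targets: [0.5,-0.02,0.01,0.03,0,0,0,0.5,-0.04,0.035,0.06,0,0,0,0.5,-0.06,0.065,0.09,0,0,0,0.5,-0.08,0.1,0.1,0,0,0,0.5,-0.1,0.13,0.1,0,0,0]

```text
t: 27.52
tcp_pos: [0.4946, 0.1393, 0.2933]
eef_rot: [-3.14, 0.051, -0.009]
wrist_force: [1.0, 0.9, 0.2]
width: 0.0566
gripper_force: 0.0
```

Emit:
carry_out:
  targets: [0.5,-0.005,0.035,0,0,0,0,0.5,-0.01,0.07,0,0,0,0,0.5,-0.02,0.105,0,0,0,0,0.5,-0.03,0.14,0,0,0,0,0.5,-0.03,0.17,0,0,0,0]

```text
t: 27.93
tcp_pos: [0.4616, 0.3107, 0.2906]
eef_rot: [-3.141, 0.044, 0.0]
wrist_force: [0.5, 0.7, -0.5]
width: 0.0696
gripper_force: 0.0
```

Emit:
carry_out:
  targets: [0.5,0,0,0,0,0,0,0.5,0,0,0,0,0,0,0.5,0,0,0,0,0,0]

```text
t: 28.18
tcp_pos: [0.4639, 0.3073, 0.2899]
eef_rot: [3.14, -0.048, -0.0]
wrist_force: [-0.9, -0.2, 0.6]
width: 0.0699
gripper_force: 0.0
```

```bash
python3 - <<'E'
from h import *
s=read_state(); print(s["t"],s["tcp_pos"],yaw(),s["joints"])
p,im=shot("wrist","w8");np.save("w8p.npy",p,allow_pickle=True);np.save("w8.npy",im)
q,it=shot("top");np.save("t8.npy",it)
o=np.zeros((600,790,3),np.uint8);o[:384,:512]=im[:,:,::-1];o[390:590,:400]=it[100:300,60:460,::-1];cv2.imwrite("pics/z8.png",o)
E
```

```text
28.1833 [0.46389349 0.30733213 0.28985891] -1.7405531167160324 [-0.41876672  0.33916254 -0.35833215  1.88914107  0.14558363  0.93927759
 -2.4458783 ]
```

View pics/z8.png

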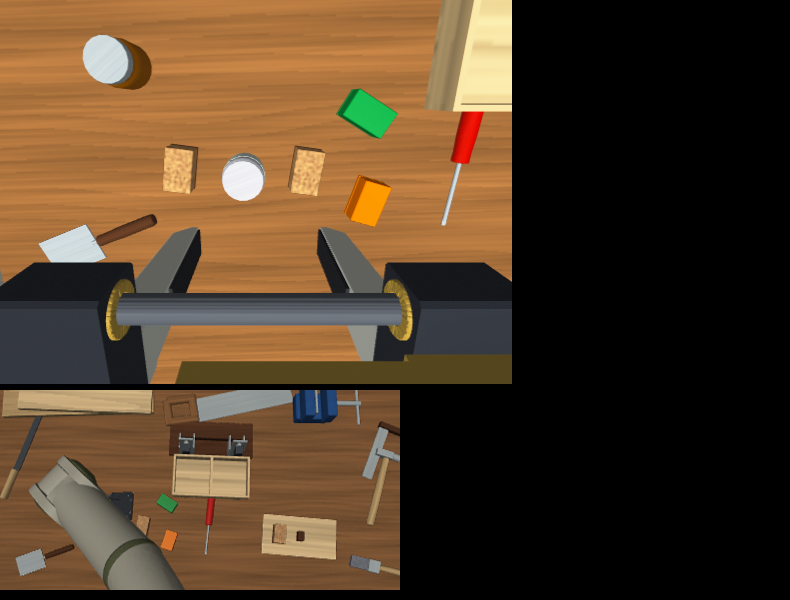

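Both bench blocks, at (180,168) and (307,170) in the wrist view, are where they were. The tin is between them at (243,177). In the top inset the tray lies square across the brackets, and the third block is on the lid.

```bash
python3 - <<'E'
from h import *
p=np.load("w8p.npy",allow_pickle=True).item();im=np.load("w8.npy")
h=cv2.cvtColor(im,cv2.COLOR_RGB2HSV);print([h[y,x].tolist() for x,y in((180,165),(176,172),(307,170),(310,160),(274,170),(150,180),(195,175))])
g=cv2.GaussianBlur(im,(5,5),0)
for lo in (165,180,195):
  for c in blobs(g,(8,60,lo),(24,190,255),150,3):
    x,y,w,hh=cv2.boundingRect(c)
    if y<230 and y>100 and w<60: print(lo,(x,y,w,hh),rect(p,c,.036))
E
```

```text
[[15, 140, 215], [16, 139, 220], [18, 133, 240], [16, 138, 226], [15, 164, 168], [14, 166, 177], [13, 147, 80]]
165 (470, 154, 42, 10) [460.8 -18.2  58.1  12.7  88.3]
165 (476, 141, 36, 7) [481.  -17.8  50.1   8.2  88.3]
180 (385, 201, 47, 7) [397.   90.3  67.2   9.2  88.3]
180 (263, 172, 25, 16) [439.2 284.4  35.2  21.  -86.8]
180 (453, 171, 59, 26) [425.1 -13.6  81.8  36.1 -89.4]
180 (0, 139, 40, 8) [502.8 634.7  55.4   7.8 -88.2]
180 (318, 129, 43, 8) [502.  196.   57.2   8.9 -86. ]
195 (291, 151, 34, 45) [447.1 238.2  62.9  39.6  -7.9]
```

Emit:
carry_out:
  targets: [1,-0.004,-0.014,0,0,0,0.12,1,-0.008,-0.028,0,0,0,0.24,1,-0.012,-0.042,0,0,0,0.36,1,-0.016,-0.056,0,0,0,0.48,1,-0.017,-0.069,0,0,0,0.6]

```text
t: 28.7
tcp_pos: [0.4465, 0.2369, 0.2902]
eef_rot: [3.012, 0.889, -0.0]
wrist_force: [0.4, -0.8, 0.5]
width: 0.0926
gripper_force: 0.0
```

Emit:
carry_out:
  targets: [1,0,0,-0.02,0,0,0.12,1,0,0,-0.04,0,0,0.24,1,0,0,-0.06,0,0,0.36,1,0,0,-0.08,0,0,0.48,1,0,0,-0.1,0,0,0.6]

```text
t: 29.12
tcp_pos: [0.4473, 0.2376, 0.1895]
eef_rot: [2.616, 1.739, 0.001]
wrist_force: [0.8, 0.0, 0.1]
width: 0.0928
gripper_force: 0.0
```

Emit:
carry_out:
  targets: [1,0,0,-0.03,0,0,0.12,1,0,0,-0.06,0,0,0.24,1,0,0,-0.08,0,0,0.263,1,0,0,-0.09,0,0,0.263,1,0,0,-0.09,0,0,0.263]

```text
t: 29.53
tcp_pos: [0.4464, 0.2376, 0.0985]
eef_rot: [-2.372, -2.06, 0.005]
wrist_force: [-0.1, -0.3, -0.3]
width: 0.0926
gripper_force: 0.0
```

Emit:
carry_out:
  targets: [1,0,0,0,0,0,0,1,0,0,0,0,0,0,1,0,0,0,0,0,0]

```text
t: 29.78
tcp_pos: [0.4476, 0.2394, 0.1015]
eef_rot: [2.37, 2.061, 0.004]
wrist_force: [-0.7, -0.2, 0.6]
width: 0.0929
gripper_force: 0.0
```

```bash
python3 - <<'E'
from h import *
s=read_state(); print(s["t"],s["tcp_pos"],yaw(),s["joints"])
p=np.load("w8p.npy",allow_pickle=True).item();im=np.load("w8.npy")
g=cv2.GaussianBlur(im,(5,5),0)
for lo in (190,200,205):
  for c in blobs(g,(8,60,lo),(24,155,255),150,3):
    x,y,w,hh=cv2.boundingRect(c)
    if y<230 and y>100 and w<60: print(lo,(x,y,w,hh),rect(p,c,.036))
E
```

```text
29.7833 [0.4476084  0.23940269 0.10145595] 82.03716675207971 [-0.22729359  0.56943374 -0.53319841  2.1741336   0.57082652  0.5335071
 -1.33200132]
190 (291, 150, 34, 47) [447.  238.   63.6  40.   -8.8]
190 (162, 148, 30, 47) [455.5 422.9  63.5  39.5  -9.3]
200 (292, 151, 33, 45) [447.1 238.2  62.9  38.8  -9.5]
200 (163, 149, 29, 46) [455.3 422.5  63.1  38.   -8.7]
205 (292, 151, 33, 45) [447.5 238.3  61.8  38.4  -8.8]
205 (163, 149, 29, 45) [455.2 422.6  62.9  37.9  -8.7]
```

Emit:
carry_out:
  targets: [1,0,-0.001,-0.03,0,0,-0.01,1,0,-0.001,-0.06,0,0,-0.01,1,0,-0.001,-0.085,0,0,-0.01,1,0,-0.001,-0.093,0,0,-0.01,1,0,-0.001,-0.093,0,0,-0.01]
  force: 25

```text
t: 30.2
tcp_pos: [0.4464, 0.2382, 0.0064]
eef_rot: [2.379, 2.052, -0.003]
wrist_force: [-0.1, 0.4, 0.4]
width: 0.0932
gripper_force: 0.0
```

Emit:
carry_out:
  targets: [-1,0,0,0,0,0,0,-1,0,0,0,0,0,0,-1,0,0,0,0,0,0,-1,0,0,0,0,0,0,-1,0,0,0,0,0,0]

```text
t: 30.62
tcp_pos: [0.4474, 0.2381, 0.0079]
eef_rot: [2.38, 2.05, 0.002]
wrist_force: [0.7, 1.1, -0.1]
width: 0.0641
gripper_force: 0.8
```

Emit:
carry_out:
  targets: [-1,0,0,0,0,0,0,-1,0,0,0,0,0,0]

```text
t: 30.78
tcp_pos: [0.4473, 0.2381, 0.0079]
eef_rot: [2.38, 2.05, 0.002]
wrist_force: [-0.7, -1.3, 8.5]
width: 0.0637
gripper_force: 24.9
```

```bash
python3 - <<'E'
from h import *
s=read_state(); print(s["t"],s["tcp_pos"],yaw(),s["wrist_force"],s["width"],s["gripper_force"])
E
```

```text
30.7833 [0.44732455 0.23811033 0.00787417] 81.49131117040203 [-0.70835743 -1.28557577  8.53741396] 0.06374196101926845 24.934812784194946
```

Emit:
carry_out:
  targets: [-1,0,0,0.03,0,0,0,-1,0,0,0.068,0,0,0,-1,0,0,0.106,0,0,0,-1,0,0,0.144,0,0,0,-1,0,0,0.182,0,0,0]

```text
t: 31.2
tcp_pos: [0.4461, 0.2377, 0.191]
eef_rot: [-2.379, -2.051, 0.001]
wrist_force: [1.3, 0.6, -0.6]
width: 0.064
gripper_force: 24.9
```

Emit:
carry_out:
  targets: [-1,0.015,-0.015,0.03,0,0,0.02,-1,0.04,-0.04,0.05,0,0,0.04,-1,0.067,-0.065,0.06,0,0,0.06,-1,0.095,-0.092,0.06,0,0,0.09,-1,0.122,-0.118,0.06,0,0,0.117]

```text
t: 31.62
tcp_pos: [0.5701, 0.1183, 0.2505]
eef_rot: [2.253, 2.187, 0.002]
wrist_force: [0.1, 0.2, -1.2]
width: 0.0638
gripper_force: 24.9
```

Emit:
carry_out:
  targets: [-1,0.02,-0.02,0,0,0,0,-1,0.027,-0.0265,0,0,0,0,-1,0.027,-0.0265,-0.01,0,0,0,-1,0.027,-0.0265,-0.03,0,0,0,-1,0.027,-0.0265,-0.05,0,0,0]

```text
t: 32.03
tcp_pos: [0.5947, 0.0951, 0.1985]
eef_rot: [-2.254, -2.188, -0.001]
wrist_force: [0.4, 0.0, -1.6]
width: 0.0644
gripper_force: 24.9
```

Emit:
carry_out:
  targets: [-1,0,0,0,0,0,0,-1,0,0,0,0,0,0,-1,0,0,0,0,0,0]

```text
t: 32.28
tcp_pos: [0.5953, 0.095, 0.1998]
eef_rot: [-2.253, -2.189, -0.001]
wrist_force: [0.4, -0.4, -0.2]
width: 0.0641
gripper_force: 24.9
```

```bash
python3 - <<'E'
from h import *
s=read_state(); print(s["t"],s["tcp_pos"],yaw(),s["wrist_force"],s["width"],s["joints"])
p,im=shot("wrist","w9")
E
```

```text
32.2833 [0.59534506 0.09499358 0.19977224] 88.32778698662963 [ 0.4200935  -0.41027806 -0.24349668] 0.06411006658760007 [ 0.20491082  0.5535735  -0.67853743  1.87735092  0.44714404  0.86683586
 -0.72625849]
```

View pics/w9.png

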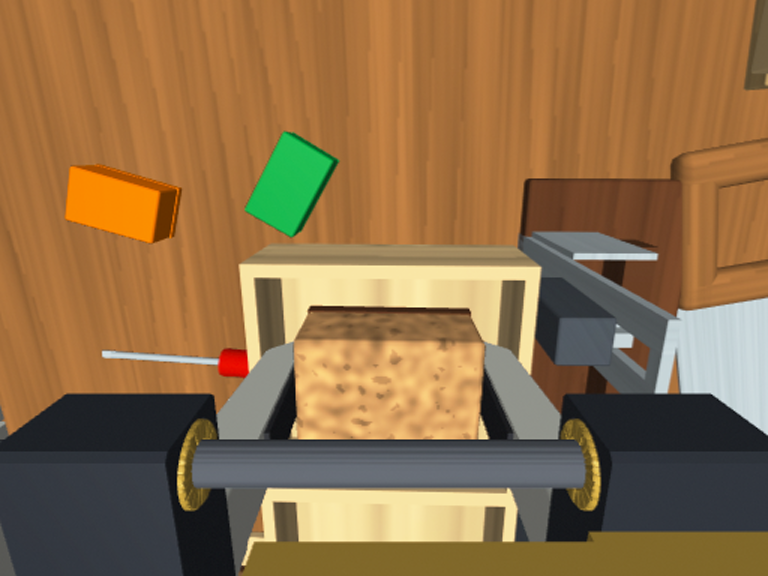

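The block is held centred over the left compartment, clear of the rim on both sides. Lower it and release.

Emit:
carry_out:
  targets: [-1,0.001,-0.001,-0.02,0,0,0,-1,0.001,-0.001,-0.038,0,0,0,-1,0.001,-0.001,-0.05,0,0,0,-1,0.001,-0.001,-0.056,0,0,0,-1,0.001,-0.001,-0.056,0,0,0]

```text
t: 32.75
tcp_pos: [0.5964, 0.0928, 0.1425]
eef_rot: [-2.255, -2.187, 0.002]
wrist_force: [0.3, -0.1, -1.6]
width: 0.064
gripper_force: 24.9
```

Emit:
carry_out:
  targets: [-1,0,0,0,0,0,0,-1,0,0,-0.001,0,0,0,-1,0,0,-0.001,0,0,0]

```text
t: 33.0
tcp_pos: [0.5973, 0.0928, 0.1428]
eef_rot: [2.255, 2.186, 0.002]
wrist_force: [-0.3, 0.7, 0.1]
width: 0.0642
gripper_force: 24.9
```

```bash
python3 - <<'E'
from h import *
s=read_state(); print(s["t"],s["tcp_pos"],yaw(),s["wrist_force"],s["width"])
E
```

```text
33.0 [0.59727168 0.09276214 0.14284094] 88.21750382228336 [-0.28293898  0.73179393  0.14500547] 0.06415442141712874
```

Emit:
carry_out:
  targets: [0.55,0,0,-0.001,0,0,0,0.55,0,0,-0.001,0,0,0,0.55,0,0,-0.001,0,0,0,0.55,0,0,0.02,0,0,0,0.55,0,0,0.055,0,0,0]

```text
t: 33.42
tcp_pos: [0.595, 0.0919, 0.1949]
eef_rot: [-2.253, -2.185, 0.008]
wrist_force: [-0.5, 0.1, 0.0]
width: 0.0722
gripper_force: 0.0
```

Emit:
carry_out:
  targets: [1,-0.005,0.01,0.03,0,0,-0.02,1,-0.02,0.035,0.06,0,0,-0.05,1,-0.035,0.07,0.07,0,0,-0.08,1,-0.05,0.105,0.07,0,0,-0.126,1,-0.065,0.14,0.07,0,0,-0.126]

```text
t: 33.83
tcp_pos: [0.5316, 0.2339, 0.2687]
eef_rot: [2.392, 2.035, 0.004]
wrist_force: [0.4, 0.5, -0.5]
width: 0.0924
gripper_force: 0.0
```

Emit:
carry_out:
  targets: [1,-0.015,0.035,0,0,0,0,1,-0.03,0.07,0,0,0,0,1,-0.045,0.105,0,0,0,0,1,-0.06,0.14,0,0,0,0,1,-0.075,0.175,-0.01,0,0,0]

```text
t: 34.25
tcp_pos: [0.4564, 0.41, 0.2588]
eef_rot: [-2.389, -2.04, -0.005]
wrist_force: [0.1, 0.6, -0.4]
width: 0.0933
gripper_force: 0.0
```

Emit:
carry_out:
  targets: [1,-0.002,0.008,-0.02,0,0,0,1,-0.002,0.015,-0.05,0,0,0,1,-0.002,0.015,-0.06,0,0,0,1,-0.002,0.015,-0.06,0,0,0,1,-0.002,0.015,-0.06,0,0,0]

```text
t: 34.67
tcp_pos: [0.4551, 0.4219, 0.1972]
eef_rot: [2.389, 2.04, -0.002]
wrist_force: [0.8, -1.0, 0.7]
width: 0.0927
gripper_force: 0.0
```

```bash
python3 - <<'E'
from h import *
s=read_state(); print(s["t"],s["tcp_pos"],yaw(),s["joints"])
p,im=shot("wrist","w10")
g=cv2.GaussianBlur(im,(5,5),0)
for lo in (190,200):
  for c in blobs(g,(8,60,lo),(24,155,255),150,3):
    x,y,w,hh=cv2.boundingRect(c); print(lo,(x,y,w,hh),rect(p,c,.036))
E
```

```text
34.6667 [0.4550757  0.4219022  0.19723059] 80.97544831337109 [-0.40363384  0.57328974 -0.65733365  1.83972203  0.44407954  0.88110358
 -1.43079089]
190 (231, 160, 57, 35) [456.  422.4  62.9  38.6  -8.9]
200 (231, 160, 57, 34) [456.3 422.9  62.4  37.5  -8.9]
```

Emit:
carry_out:
  targets: [0.75,0.001,0.001,-0.036,0,0,0,0.75,0.001,0.001,-0.072,0,0,0,0.75,0.001,0.001,-0.108,0,0,0,0.75,0.001,0.001,-0.144,0,0,0,0.75,0.001,0.001,-0.175,0,0,0]

```text
t: 35.13
tcp_pos: [0.4573, 0.4231, 0.0219]
eef_rot: [2.391, 2.038, 0.003]
wrist_force: [-0.1, -0.2, 0.4]
width: 0.0812
gripper_force: 0.0
```

Emit:
carry_out:
  targets: [0.75,0,0,-0.01,0,0,0,0.75,0,0,-0.014,0,0,0,0.75,0,0,-0.014,0,0,0,0.75,0,0,-0.014,0,0,0]

```text
t: 35.47
tcp_pos: [0.4569, 0.4245, 0.0101]
eef_rot: [-2.389, -2.04, -0.004]
wrist_force: [-0.1, -0.1, 0.6]
width: 0.0814
gripper_force: 0.0
```

Emit:
carry_out:
  targets: [-1,0,0,0,0,0,0,-1,0,0,0,0,0,0,-1,0,0,0,0,0,0,-1,0,0,0,0,0,0,-1,0,0,0,0,0,0]

```text
t: 35.88
tcp_pos: [0.4564, 0.4239, 0.0092]
eef_rot: [2.389, 2.04, 0.002]
wrist_force: [0.1, -2.0, 7.8]
width: 0.0638
gripper_force: 25.0
```

```bash
python3 - <<'E'
from h import *
s=read_state(); print(s["t"],s["tcp_pos"],yaw(),s["wrist_force"],s["width"],s["gripper_force"])
E
```

```text
35.8833 [0.45636133 0.42391379 0.00924725] 80.98994395619992 [ 0.11448039 -2.00768347  7.79131672] 0.06378479293512002 24.99836951494217
```

Emit:
carry_out:
  targets: [-1,0,0,0.03,0,0,0,-1,0,0,0.068,0,0,0,-1,0,0,0.106,0,0,0,-1,0,0,0.144,0,0,0,-1,0,0,0.182,0,0,0]

```text
t: 36.3
tcp_pos: [0.4554, 0.4232, 0.192]
eef_rot: [-2.388, -2.041, 0.001]
wrist_force: [1.3, 1.1, -0.5]
width: 0.0634
gripper_force: 25.0
```

Emit:
carry_out:
  targets: [-1,0.006,-0.02,0.03,0,0,0.02,-1,0.018,-0.05,0.05,0,0,0.04,-1,0.03,-0.085,0.06,0,0,0.06,-1,0.042,-0.12,0.06,0,0,0.09,-1,0.055,-0.155,0.06,0,0,0.126]

```text
t: 36.72
tcp_pos: [0.5111, 0.2672, 0.2514]
eef_rot: [2.253, 2.188, 0.002]
wrist_force: [0.5, -0.7, -1.2]
width: 0.0642
gripper_force: 25.0
```

Emit:
carry_out:
  targets: [-1,0.013,-0.036,0,0,0,0,-1,0.026,-0.072,0,0,0,0,-1,0.039,-0.108,0,0,0,0,-1,0.052,-0.144,0,0,0,0,-1,0.065,-0.18,0,0,0,0]

```text
t: 37.13
tcp_pos: [0.5759, 0.0866, 0.2504]
eef_rot: [2.255, 2.187, -0.0]
wrist_force: [0.0, -0.5, 0.1]
width: 0.0638
gripper_force: 25.0
```

Emit:
carry_out:
  targets: [-1,0.01,-0.03,0,0,0,0,-1,0.018,-0.047,0,0,0,0,-1,0.018,-0.047,-0.02,0,0,0,-1,0.018,-0.047,-0.05,0,0,0,-1,0.018,-0.047,-0.05,0,0,0]

```text
t: 37.55
tcp_pos: [0.5914, 0.0399, 0.1961]
eef_rot: [-2.254, -2.183, 0.008]
wrist_force: [-1.6, -0.9, -2.5]
width: 0.0636
gripper_force: 25.0
```

Emit:
carry_out:
  targets: [-1,0,0,0,0,0,0,-1,0,0,0,0,0,0,-1,0,0,0,0,0,0,-1,0,0,0,0,0,0]

```text
t: 37.88
tcp_pos: [0.5944, 0.0421, 0.2015]
eef_rot: [2.254, 2.186, 0.002]
wrist_force: [0.6, 0.2, -0.8]
width: 0.0641
gripper_force: 25.0
```

```bash
python3 - <<'E'
from h import *
s=read_state(); print(s["t"],s["tcp_pos"],yaw(),s["wrist_force"],s["width"])
E
```

```text
37.8833 [0.59442417 0.04213515 0.20151972] 88.25146607342276 [ 0.61830686  0.22571967 -0.8267013 ] 0.0640620922280949
```

Emit:
carry_out:
  targets: [-1,0.001,0,-0.02,0,0,0,-1,0.001,0,-0.038,0,0,0,-1,0.001,0,-0.05,0,0,0,-1,0.001,0,-0.057,0,0,0,-1,0.001,0,-0.057,0,0,0]

```text
t: 38.3
tcp_pos: [0.5943, 0.0416, 0.1422]
eef_rot: [-2.254, -2.187, 0.002]
wrist_force: [0.2, -0.3, -1.8]
width: 0.0637
gripper_force: 25.0
```

Emit:
carry_out:
  targets: [-1,0,0,0,0,0,0,-1,0,0,-0.001,0,0,0,-1,0,0,-0.001,0,0,0]

```text
t: 38.55
tcp_pos: [0.5953, 0.0418, 0.1428]
eef_rot: [2.255, 2.186, 0.001]
wrist_force: [-0.6, -0.3, -1.7]
width: 0.0641
gripper_force: 25.0
```

```bash
python3 - <<'E'
from h import *
s=read_state(); print(s["t"],s["tcp_pos"],yaw(),s["wrist_force"],s["width"])
E
```

```text
38.55 [0.59527055 0.04175182 0.14280731] 88.2207866786972 [-0.58081276 -0.25426435 -1.72635815] 0.06406211850683188
```

Emit:
carry_out:
  targets: [0.55,0,0,-0.001,0,0,0,0.55,0,0,-0.001,0,0,0,0.55,0,0,-0.001,0,0,0,0.55,0,0,0.02,0,0,0,0.55,0,0,0.055,0,0,0]

```text
t: 38.97
tcp_pos: [0.593, 0.041, 0.195]
eef_rot: [-2.253, -2.185, 0.007]
wrist_force: [1.2, -1.3, 0.2]
width: 0.072
gripper_force: 0.0
```

Emit:
carry_out:
  targets: [0.75,-0.015,-0.015,0.03,0,0,0,0.75,-0.03,-0.035,0.06,0,0,0,0.75,-0.045,-0.07,0.08,0,0,0,0.75,-0.06,-0.105,0.08,0,0,0,0.75,-0.08,-0.14,0.08,0,0,0]

```text
t: 39.38
tcp_pos: [0.5153, -0.0995, 0.2788]
eef_rot: [2.253, 2.185, 0.003]
wrist_force: [0.2, -0.9, 0.9]
width: 0.0814
gripper_force: 0.0
```

Emit:
carry_out:
  targets: [0.75,-0.015,-0.035,0,0,0,0,0.75,-0.03,-0.07,0,0,0,0,0.75,-0.05,-0.105,0,0,0,0,0.75,-0.07,-0.135,0,0,0,0,0.75,-0.075,-0.145,0,0,0,0]

```text
t: 39.8
tcp_pos: [0.4362, -0.2481, 0.2767]
eef_rot: [-2.262, -2.18, 0.005]
wrist_force: [-0.8, -1.0, -1.2]
width: 0.0815
gripper_force: 0.0
```

Emit:
carry_out:
  targets: [0.75,0,0,0,0,0,0,0.75,0,0,0,0,0,0,0.75,0,0,0,0,0,0]

```text
t: 40.05
tcp_pos: [0.4407, -0.2421, 0.2774]
eef_rot: [2.253, 2.188, 0.001]
wrist_force: [1.2, 0.1, 0.3]
width: 0.0813
gripper_force: 0.0
```

```bash
python3 - <<'E'
from h import *
s=read_state(); print(s["t"],s["tcp_pos"],yaw(),s["joints"])
p,im=shot("wrist","w11");np.save("w11p.npy",p,allow_pickle=True);np.save("w11.npy",im)
E
```

```text
40.05 [ 0.44073514 -0.24207462  0.27740493] 88.31690034719972 [ 0.97838862  0.34325189 -0.76650155  1.99728969  0.29873996  0.91343665
  0.02670985]
```

View pics/w11.png

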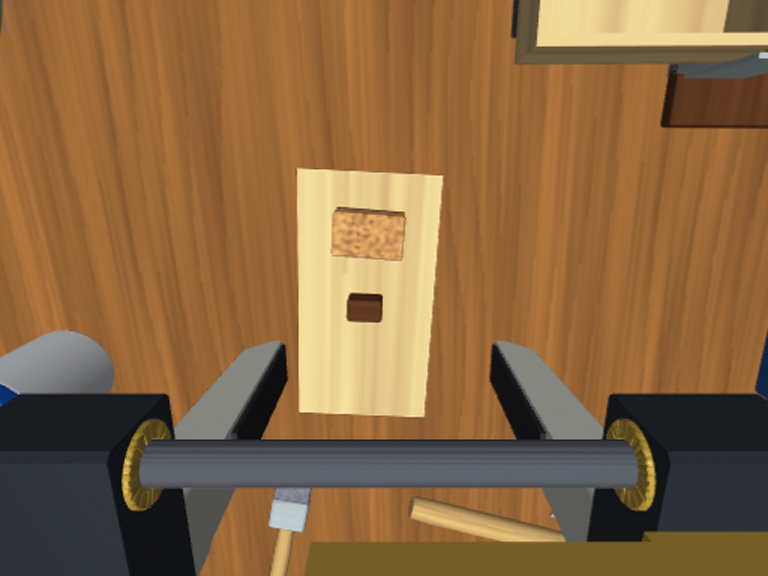

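The lid's corners are at (297,169), (443,176), (426,417) and (299,412). Its block is at (368,236) and its knob at (365,307).

```bash
python3 - <<'E'
from h import *
p=np.load("w11p.npy",allow_pickle=True).item();im=np.load("w11.npy")
f=lambda q:(np.array(q)+.5)/1.5-.5
w=cast(p,f([[297,169],[443,176],[426,417],[299,412]]),.008)[:,:2]*1000
print(w.round(1).tolist(),w.mean(0),np.linalg.norm(w-np.roll(w,1,0),axis=1).round(1))
for a,b in((3,0),(2,1)): d=w[b]-w[a];print(np.degrees(np.arctan2(-d[0],d[1])))
h=cv2.cvtColor(cv2.GaussianBlur(im,(5,5),0),cv2.COLOR_RGB2HSV)[130:180,210:280]
print(h[25,35],h[5,5],h[28,15],h[20,50])
g=cv2.GaussianBlur(im,(5,5),0)
for s in (108,114,120):
  for c in blobs(g,(8,s,150),(24,175,255),150,3):
    x,y,ww,hh=cv2.boundingRect(c)
    if 200<x<260 and 120<y<160: print(s,(x,y,ww,hh),rect(p,c,.044))
w=cast(p,f([[332,213],[405,217],[402,260],[332,255]]),.044)[:,:2]*1000;print(w.round(1).tolist(),w.mean(0),np.linalg.norm(w-np.roll(w,1,0),axis=1).round(1))
k=cast(p,f([[348,304],[382,304],[382,322],[349,320]]),.036)[:,:2]*1000;print(k.round(1).tolist())
E
```

```text
[[359.0, -172.4], [494.1, -182.4], [477.1, -436.2], [339.7, -426.1]] [ 417.46603837 -304.27726664] [254.5 135.4 254.3 137.8]
-4.3583772354648165
-3.8274039070370884
[ 16 140 204] [ 22  96 240] [ 17 138 233] [ 16 141 213]
108 (221, 140, 50, 34) [ 423.9 -230.8   65.6   41.3   -6.2]
114 (221, 140, 50, 34) [ 423.8 -230.3   64.4   40.5   -6.5]
120 (221, 141, 49, 33) [ 423.9 -230.1   63.1   40.    -6.1]
[[393.4, -209.5], [456.9, -214.8], [453.5, -253.1], [391.0, -246.7]] [ 423.7055387 -231.0167024] [37.3 63.8 38.5 62.8]
[[402.1, -295.8], [434.1, -296.7], [433.5, -314.7], [402.2, -311.8]]
```

Emit:
carry_out:
  targets: [0.75,-0.008,0.006,-0.036,0,0,-0.04,0.75,-0.017,0.0115,-0.072,0,0,-0.075,0.75,-0.017,0.0115,-0.108,0,0,-0.075,0.75,-0.017,0.0115,-0.144,0,0,-0.075,0.75,-0.017,0.0115,-0.17,0,0,-0.075]

```text
t: 40.52
tcp_pos: [0.423, -0.2298, 0.1049]
eef_rot: [-2.332, -2.103, -0.001]
wrist_force: [0.2, -0.8, -0.4]
width: 0.0813
gripper_force: 0.0
```

Emit:
carry_out:
  targets: [0.75,0,0,0,0,0,0,0.75,0,0,0,0,0,0,0.75,0,0,0,0,0,0,0.75,0,0,0,0,0,0]

```text
t: 40.85
tcp_pos: [0.4242, -0.2318, 0.1088]
eef_rot: [2.333, 2.1, 0.002]
wrist_force: [-0.5, -0.1, -0.6]
width: 0.0813
gripper_force: 0.0
```

```bash
python3 - <<'E'
from h import *
s=read_state(); print(s["t"],s["tcp_pos"],yaw())
p,im=shot("wrist","w12")
g=cv2.GaussianBlur(im,(5,5),0)
for c in blobs(g,(8,114,150),(24,158,255),300,3):
    x,y,ww,hh=cv2.boundingRect(c);r=rect(p,c,.044)
    if 55<r[2]<72: print((x,y,ww,hh),r)
E
```

```text
40.85 [ 0.42415355 -0.23181287  0.10875558] 83.96410770809437
(217, 180, 81, 48) [ 423.8 -230.2   63.9   39.7   -6. ]
```

Aligned. Descend (0.109 → 0.016) and grip.

Emit:
carry_out:
  targets: [0.75,0,0.0015,-0.03,0,0,0,0.75,0,0.0015,-0.06,0,0,0,0.75,0,0.0015,-0.083,0,0,0,0.75,0,0.0015,-0.091,0,0,0,0.75,0,0.0015,-0.091,0,0,0]

```text
t: 41.32
tcp_pos: [0.423, -0.2303, 0.0155]
eef_rot: [-2.335, -2.101, 0.001]
wrist_force: [0.8, 0.1, -0.0]
width: 0.0816
gripper_force: 0.0
```

Emit:
carry_out:
  targets: [0.75,0,0,0,0,0,0,-1,0,0,0,0,0,0,-1,0,0,0,0,0,0,-1,0,0,0,0,0,0,-1,0,0,0,0,0,0]

```text
t: 41.73
tcp_pos: [0.4233, -0.2309, 0.017]
eef_rot: [2.335, 2.099, 0.001]
wrist_force: [-0.5, -0.8, 8.2]
width: 0.0638
gripper_force: 25.0
```

Emit:
carry_out:
  targets: [-1,0,0,0,0,0,0,-1,0,0,0,0,0,0]

```text
t: 41.9
tcp_pos: [0.4232, -0.2309, 0.017]
eef_rot: [2.335, 2.099, 0.0]
wrist_force: [-0.6, -0.6, 8.7]
width: 0.0638
gripper_force: 25.0
```

```bash
python3 - <<'E'
from h import *
s=read_state(); print(s["t"],s["tcp_pos"],yaw(),s["wrist_force"],s["width"],s["gripper_force"])
E
```

```text
41.9 [ 0.42320655 -0.23090459  0.01699498] 83.89594517743421 [-0.61960514 -0.55353788  8.66316611] 0.0637776645846839 25.0031116604805
```

Emit:
carry_out:
  targets: [-1,0,0,0.03,0,0,0,-1,0,0,0.068,0,0,0,-1,0,0,0.106,0,0,0,-1,0,0,0.144,0,0,0,-1,0,0,0.182,0,0,0]

```text
t: 42.32
tcp_pos: [0.4221, -0.23, 0.2002]
eef_rot: [-2.335, -2.1, -0.0]
wrist_force: [0.9, -1.2, -1.1]
width: 0.0638
gripper_force: 25.0
```

Emit:
carry_out:
  targets: [-1,0.015,0.015,0.03,0,0,0.02,-1,0.04,0.04,0.05,0,0,0.04,-1,0.066,0.067,0.055,0,0,0.06,-1,0.092,0.095,0.055,0,0,0.075,-1,0.118,0.123,0.055,0,0,0.075]

```text
t: 42.73
tcp_pos: [0.5416, -0.1068, 0.2543]
eef_rot: [2.255, 2.184, 0.0]
wrist_force: [1.4, -1.0, -0.7]
width: 0.0637
gripper_force: 25.0
```

Emit:
carry_out:
  targets: [-1,0.025,0.027,0,0,0,0,-1,0.045,0.05,0,0,0,0,-1,0.051,0.0575,-0.01,0,0,0,-1,0.051,0.0575,-0.04,0,0,0,-1,0.051,0.0575,-0.05,0,0,0]

```text
t: 43.15
tcp_pos: [0.5902, -0.0498, 0.2003]
eef_rot: [-2.253, -2.187, 0.004]
wrist_force: [-1.2, -1.3, -1.1]
width: 0.0639
gripper_force: 25.0
```

Emit:
carry_out:
  targets: [-1,0,0,0,0,0,0,-1,0,0,0,0,0,0,-1,0,0,0,0,0,0,-1,0,0,0,0,0,0]

```text
t: 43.48
tcp_pos: [0.5922, -0.0505, 0.2043]
eef_rot: [2.256, 2.185, 0.001]
wrist_force: [0.6, 0.4, 0.2]
width: 0.0637
gripper_force: 25.0
```

```bash
python3 - <<'E'
from h import *
s=read_state(); print(s["t"],s["tcp_pos"],yaw(),s["wrist_force"],s["width"])
E
```

```text
43.4833 [ 0.592178   -0.05049523  0.20434583] 88.16324479133901 [0.57953642 0.36114209 0.24238606] 0.06369934125022655
```

Emit:
carry_out:
  targets: [-1,0,0,-0.02,0,0,0,-1,0,0,-0.038,0,0,0,-1,0,0,-0.052,0,0,0,-1,0,0,-0.06,0,0,0,-1,0,0,-0.06,0,0,0]

```text
t: 43.9
tcp_pos: [0.5913, -0.0504, 0.1424]
eef_rot: [-2.256, -2.186, 0.002]
wrist_force: [0.9, -0.4, 0.1]
width: 0.064
gripper_force: 25.0
```

Emit:
carry_out:
  targets: [-1,0,0,0,0,0,0,-1,0,0,-0.001,0,0,0,-1,0,0,-0.001,0,0,0]

```text
t: 44.15
tcp_pos: [0.5924, -0.0499, 0.143]
eef_rot: [2.255, 2.186, 0.002]
wrist_force: [-0.6, -0.2, -1.1]
width: 0.064
gripper_force: 25.0
```

```bash
python3 - <<'E'
from h import *
s=read_state(); print(s["t"],s["tcp_pos"],yaw(),s["wrist_force"],s["width"])
E
```

```text
44.15 [ 0.59238509 -0.04988264  0.14303059] 88.215974293061 [-0.57433401 -0.22239015 -1.0869984 ] 0.0640273003185944
```

Emit:
carry_out:
  targets: [0.55,0,0,-0.001,0,0,0,0.55,0,0,-0.001,0,0,0,0.55,0,0,-0.001,0,0,0,0.55,0,0,0.02,0,0,0,0.55,0,0,0.055,0,0,0]

```text
t: 44.57
tcp_pos: [0.59, -0.0501, 0.195]
eef_rot: [-2.252, -2.184, 0.006]
wrist_force: [1.2, 0.0, -0.4]
width: 0.0719
gripper_force: 0.0
```

Emit:
carry_out:
  targets: [0.55,-0.01,0,0.035,0,0,0,0.55,-0.02,0,0.07,0,0,0,0.55,-0.03,-0.01,0.105,0,0,0,0.55,-0.03,-0.02,0.125,0,0,0,0.55,-0.03,-0.03,0.14,0,0,0]

```text
t: 44.98
tcp_pos: [0.562, -0.0798, 0.3402]
eef_rot: [2.253, 2.185, 0.002]
wrist_force: [-0.5, 0.1, 0.0]
width: 0.0719
gripper_force: 0.0
```

Emit:
carry_out:
  targets: [0.4,0,0,0,0,0,0,0.4,0,0,0,0,0,0,0.4,0,0,0,0,0,0]

```text
t: 45.23
tcp_pos: [0.5614, -0.0795, 0.3362]
eef_rot: [-2.255, -2.186, 0.001]
wrist_force: [-0.0, -0.5, -0.1]
width: 0.0651
gripper_force: 0.0
```

```bash
python3 - <<'E'
from h import *
s=read_state(); print(s["t"],s["tcp_pos"],yaw())
p,im=shot("wrist","w13");np.save("w13p.npy",p,allow_pickle=True);np.save("w13.npy",im)
E
```

```text
45.2333 [ 0.56135858 -0.0795435   0.33624877] 88.23847900585471
```

View pics/w13.png

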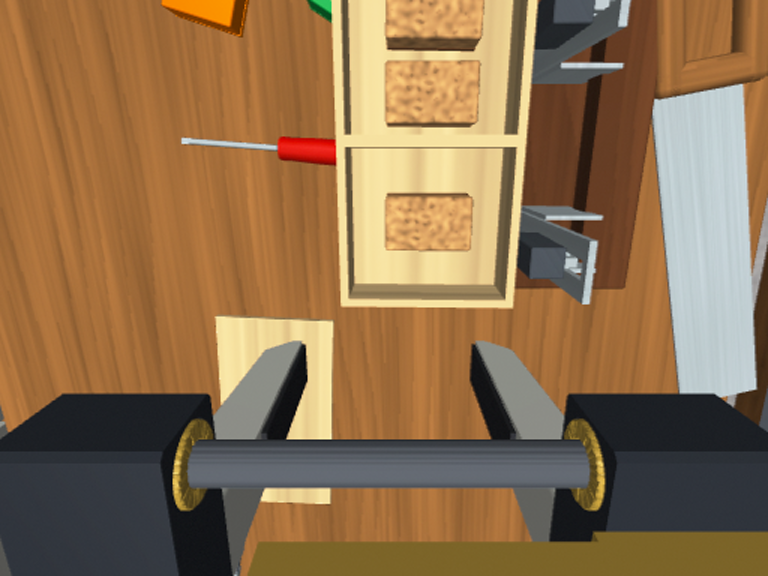

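The three blocks lie flat: two in the left compartment, at (432,92) and (432,20), and one in the right at (428,222). The tray's near corners are at (342,306) and (514,307), and the divider is at row 141.

```bash
python3 - <<'E'
from h import *
p=np.load("w13p.npy",allow_pickle=True).item()
f=lambda q:(np.array(q)+.5)/1.5-.5
w=cast(p,f([[341,306],[514,307],[338,141],[527,141],[332,3],[536,3]]),.178)[:,:2]*1000
print(w.round(1).tolist(),(w[2]+w[3])/2,(w[0]+w[1])/2)
d=w[0]-w[1];print(np.linalg.norm(d),np.degrees(np.arctan2(-d[1],-d[0])));d=w[2]-w[3];print(np.linalg.norm(d),np.degrees(np.arctan2(-d[1],-d[0])))
E
```

```text
[[525.4, -107.8], [655.2, -112.3], [530.3, 9.9], [658.3, 6.1], [531.5, 92.1], [659.3, 88.2]] [594.29996303   7.98610566] [ 590.32793522 -110.02929179]
129.86341751472875 -2.006940783073936
128.0122244514867 -1.691141316456373
```

Emit:
carry_out:
  targets: [0.3,-0.02,-0.03,0,0,0,-0.01,0.3,-0.04,-0.06,0,0,0,-0.02,0.3,-0.06,-0.09,-0.01,0,0,-0.03,0.3,-0.08,-0.12,-0.02,0,0,-0.04,0.3,-0.1,-0.15,-0.03,0,0,-0.04]

```text
t: 45.7
tcp_pos: [0.4606, -0.2302, 0.3058]
eef_rot: [-2.297, -2.141, 0.0]
wrist_force: [-0.4, 0.0, 0.3]
width: 0.0606
gripper_force: 0.0
```

Emit:
carry_out:
  targets: [0.3,-0.02,-0.03,-0.02,0,0,0,0.3,-0.04,-0.06,-0.045,0,0,0,0.3,-0.044,-0.075,-0.08,0,0,0,0.3,-0.044,-0.075,-0.115,0,0,0,0.3,-0.044,-0.075,-0.13,0,0,0]

```text
t: 46.12
tcp_pos: [0.415, -0.3046, 0.1724]
eef_rot: [-2.296, -2.135, 0.001]
wrist_force: [-0.4, 0.3, -0.3]
width: 0.0603
gripper_force: 0.0
```

Emit:
carry_out:
  targets: [0.3,0,0,0,0,0,0,0.3,0,0,0,0,0,0,0.3,0,0,0,0,0,0,0.3,0,0,0,0,0,0]

```text
t: 46.45
tcp_pos: [0.4188, -0.3047, 0.1783]
eef_rot: [2.296, 2.141, 0.001]
wrist_force: [0.3, 0.1, 0.8]
width: 0.0607
gripper_force: 0.0
```

```bash
python3 - <<'E'
from h import *
s=read_state(); print(s["t"],s["tcp_pos"],yaw())
p,im=shot("wrist","w14")
h=cv2.cvtColor(im,cv2.COLOR_RGB2HSV); m=cv2.inRange(h,(5,20,150),(30,135,255))
for c in cv2.findContours(m,cv2.RETR_EXTERNAL,cv2.CHAIN_APPROX_NONE)[0]:
    if cv2.contourArea(c)>3000: print(cv2.boundingRect(c),rect(p,c,.008))
x,y=proj(p,[.418,-.305,.036])[0];print(x,y)
m=cv2.inRange(h,(0,60,0),(20,255,140))
for c in cv2.findContours(m,cv2.RETR_EXTERNAL,cv2.CHAIN_APPROX_NONE)[0]:
    b=cv2.boundingRect(c)
    if cv2.contourArea(c)>200 and abs(b[0]-x)<80 and abs(b[1]-y)<80: print("knob",b,rect(p,c,.036))
E
```

```text
46.45 [ 0.41881521 -0.30467134  0.1782612 ] 85.98937899315746
(190, 53, 134, 222) [ 416.7 -303.5  254.9  136.3   85.7]
257.12075802191595 182.36385371814606
knob (286, 229, 37, 64) [ 460.6 -404.8   81.5   37.5  -81.8]
knob (240, 167, 32, 24) [ 416.6 -300.9   32.7   24.7   -4. ]
```

Emit:
carry_out:
  targets: [0.3,-0.002,0.001,-0.036,0,0,-0.004,0.3,-0.002,0.001,-0.072,0,0,-0.004,0.3,-0.002,0.001,-0.108,0,0,-0.004,0.3,-0.002,0.001,-0.135,0,0,-0.004,0.3,-0.002,0.001,-0.15,0,0,-0.004]
  force: 40

```text
t: 46.92
tcp_pos: [0.4156, -0.3036, 0.0254]
eef_rot: [-2.302, -2.136, 0.0]
wrist_force: [-0.7, -0.5, 0.6]
width: 0.0603
gripper_force: 0.0
```

Emit:
carry_out:
  targets: [0.3,0,0,0,0,0,0,0.3,0,0,-0.006,0,0,0,0.3,0,0,-0.014,0,0,0,0.3,0,0,-0.014,0,0,0,0.3,0,0,-0.014,0,0,0]

```text
t: 47.33
tcp_pos: [0.4161, -0.3042, 0.0137]
eef_rot: [2.303, 2.136, 0.0]
wrist_force: [-0.2, 0.5, -0.1]
width: 0.0602
gripper_force: 0.0
```

```bash
python3 - <<'E'
from h import *
s=read_state(); print(s["t"],s["tcp_pos"],yaw(),s["wrist_force"],s["joints"])
E
```

```text
47.3333 [ 0.41612923 -0.30422113  0.01370956] 85.69397850307145 [-0.18597353  0.49776555 -0.05994267] [ 0.77745738  0.70961304 -0.37311366  2.20605664  0.76135568  0.35194988
 -0.3159317 ]
```

Emit:
carry_out:
  targets: [-1,0,0,-0.001,0,0,0,-1,0,0,-0.001,0,0,0,-1,0,0,-0.001,0,0,0,-1,0,0,-0.001,0,0,0,-1,0,0,-0.001,0,0,0]

```text
t: 47.75
tcp_pos: [0.4159, -0.304, 0.0123]
eef_rot: [2.303, 2.136, 0.0]
wrist_force: [-0.8, 0.2, 3.7]
width: 0.0342
gripper_force: 40.0
```

Emit:
carry_out:
  targets: [-1,0,0,0,0,0,0,-1,0,0,0,0,0,0,-1,0,0,0,0,0,0]

```text
t: 48.0
tcp_pos: [0.4159, -0.304, 0.0123]
eef_rot: [2.303, 2.136, -0.0]
wrist_force: [-1.2, -1.1, 5.1]
width: 0.0337
gripper_force: 40.0
```

```bash
python3 - <<'E'
from h import *
s=read_state(); print(s["t"],s["tcp_pos"],yaw(),s["wrist_force"],s["width"],s["gripper_force"])
E
```

```text
48.0 [ 0.41589    -0.30401666  0.01230457] 85.6974296533414 [-1.16661723 -1.07882363  5.11081526] 0.03369103983015936 40.00155866146088
```

Emit:
carry_out:
  targets: [-1,0,0,0.02,0,0,0,-1,0,0,0.055,0,0,0,-1,0,0,0.09,0,0,0,-1,0,0,0.125,0,0,0,-1,0,0,0.16,0,0,0]

```text
t: 48.42
tcp_pos: [0.4152, -0.3033, 0.1733]
eef_rot: [-2.301, -2.136, -0.0]
wrist_force: [-0.2, -1.2, -1.5]
width: 0.0338
gripper_force: 40.0
```

Emit:
carry_out:
  targets: [-1,0.01,0.015,0.03,0,0,0.01,-1,0.025,0.042,0.055,0,0,0.02,-1,0.043,0.073,0.075,0,0,0.03,-1,0.061,0.105,0.08,0,0,0.0436,-1,0.079,0.137,0.08,0,0,0.0436]

```text
t: 48.83
tcp_pos: [0.4958, -0.1659, 0.2538]
eef_rot: [2.255, 2.184, 0.001]
wrist_force: [1.2, -1.8, -2.0]
width: 0.034
gripper_force: 40.0
```

Emit:
carry_out:
  targets: [-1,0.018,0.032,0,0,0,0,-1,0.036,0.064,0,0,0,0,-1,0.054,0.096,0,0,0,0,-1,0.072,0.128,0,0,0,0,-1,0.088,0.154,0,0,0,0]

```text
t: 49.25
tcp_pos: [0.5832, -0.0102, 0.2517]
eef_rot: [-2.254, -2.187, 0.0]
wrist_force: [0.3, -0.4, -1.7]
width: 0.0334
gripper_force: 40.0
```

Emit:
carry_out:
  targets: [-1,0.009,0.016,0,0,0,0,-1,0.0115,0.0205,0,0,0,0,-1,0.0115,0.0205,0,0,0,0,-1,0.0115,0.0205,-0.015,0,0,0,-1,0.0115,0.0205,-0.03,0,0,0]

```text
t: 49.67
tcp_pos: [0.5939, 0.0058, 0.2219]
eef_rot: [2.257, 2.184, -0.001]
wrist_force: [-0.6, -0.0, -3.1]
width: 0.0337
gripper_force: 40.0
```

Emit:
carry_out:
  targets: [-1,0,0,0,0,0,0,-1,0,0,0,0,0,0,-1,0,0,0,0,0,0,-1,0,0,0,0,0,0]

```text
t: 50.0
tcp_pos: [0.5946, 0.0071, 0.2229]
eef_rot: [2.256, 2.185, 0.001]
wrist_force: [-0.2, -0.1, -2.1]
width: 0.0336
gripper_force: 40.0
```

```bash
python3 - <<'E'
from h import *
s=read_state(); print(s["t"],s["tcp_pos"],yaw(),s["eef_rot"],s["wrist_force"],s["width"])
p,im=shot("wrist","w15");np.save("w15p.npy",p,allow_pickle=True);np.save("w15.npy",im)
E
```

```text
50.0 [0.59455212 0.00706921 0.22293569] 88.15549808266907 [2.25632128e+00 2.18482910e+00 9.37765688e-04] [-0.17899111 -0.10192407 -2.10114243] 0.03357290054643616
```

View pics/w15.png

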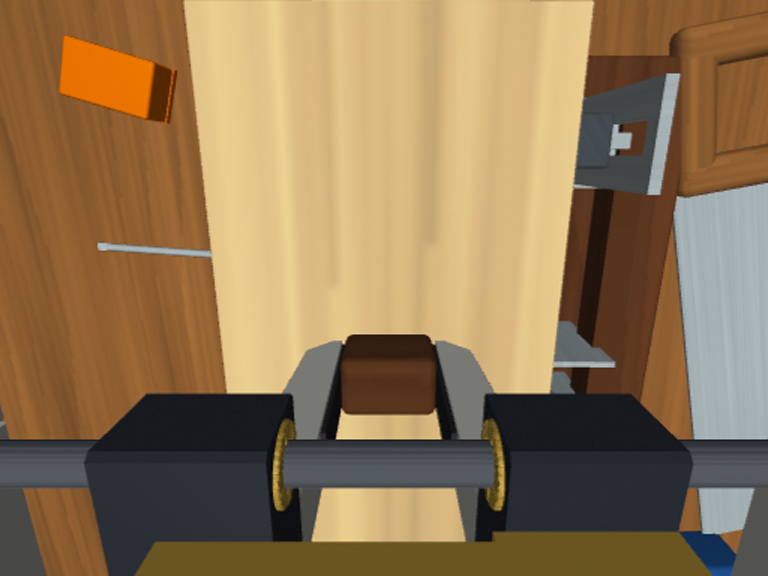

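The lid hangs level over the tray, with edges from (185,10) to (229,390) on the left and (594,10) to (554,390) on the right. The knob is gripped centrally.

Emit:
carry_out:
  targets: [-1,0,0.0005,-0.01,0,0,0.001,-1,0,0.0005,-0.018,0,0,0.001,-1,0,0.0005,-0.024,0,0,0.001,-1,0,0.0005,-0.028,0,0,0.001,-1,0,0.0005,-0.03,0,0,0.001]

```text
t: 50.47
tcp_pos: [0.5939, 0.0081, 0.191]
eef_rot: [-2.254, -2.187, 0.002]
wrist_force: [0.7, 0.5, -2.6]
width: 0.0335
gripper_force: 40.0
```

Emit:
carry_out:
  targets: [-1,0,0,0,0,0,0,-1,0,0,0,0,0,0,-1,0,0,0,0,0,0]

```text
t: 50.72
tcp_pos: [0.5945, 0.0083, 0.1923]
eef_rot: [2.255, 2.187, 0.0]
wrist_force: [-0.5, -0.0, -1.4]
width: 0.0339
gripper_force: 40.0
```

```bash
python3 - <<'E'
from h import *
s=read_state(); print(s["t"],s["tcp_pos"],yaw(),s["wrist_force"],s["ft_torque"])
p=np.load("w15p.npy",allow_pickle=True).item()
f=lambda q:(np.array(q)+.5)/1.5-.5
w=cast(p,f([[185,10],[594,10],[229,390],[554,390]]),.2186)[:,:2]*1000;print(w.round(1).tolist(),np.linalg.norm(w[0]-w[1]),np.linalg.norm(w[2]-w[3]))
E
```

```text
50.7167 [0.59449726 0.00826367 0.19227727] 88.26670137922439 [-0.46569433 -0.04284889 -1.44890288] [ 0.00969559 -0.04157808 -0.00272852]
[[532.0, 133.7], [667.0, 129.6], [528.4, -6.0], [663.8, -10.3]] 135.08192413102714 135.55501832634766
```

Emit:
carry_out:
  targets: [-1,-0.0013,-0.0005,0,0,0,0,-1,-0.0013,-0.0005,-0.001,0,0,0,-1,-0.0013,-0.0005,-0.002,0,0,0,-1,-0.0013,-0.0005,-0.0025,0,0,0,-1,-0.0013,-0.0005,-0.0025,0,0,0]

```text
t: 51.13
tcp_pos: [0.593, 0.0075, 0.1895]
eef_rot: [2.255, 2.187, -0.0]
wrist_force: [0.8, 0.0, -2.7]
width: 0.034
gripper_force: 40.0
```

Emit:
carry_out:
  targets: [-1,0,0,0,0,0,0,-1,0,0,0,0,0,0]

```text
t: 51.3
tcp_pos: [0.5931, 0.0076, 0.1896]
eef_rot: [2.255, 2.187, 0.0]
wrist_force: [-0.2, -0.5, -1.8]
width: 0.0338
gripper_force: 40.0
```

Emit:
carry_out:
  targets: [-1,0,0,-0.0005,0,0,0,-1,0,0,-0.001,0,0,0,-1,0,0,-0.0015,0,0,0,-1,0,0,-0.002,0,0,0,-1,0,0,-0.002,0,0,0]

```text
t: 51.72
tcp_pos: [0.5931, 0.0079, 0.1887]
eef_rot: [2.254, 2.187, 0.0]
wrist_force: [-5.5, -0.2, 9.8]
width: 0.0338
gripper_force: 40.0
```

Emit:
carry_out:
  targets: [-1,0,0,0,0,0,0,-1,0,0,0,0,0,0]

```text
t: 51.88
tcp_pos: [0.5931, 0.0078, 0.1887]
eef_rot: [2.254, 2.187, 0.001]
wrist_force: [-5.4, -0.3, 9.3]
width: 0.0338
gripper_force: 40.0
```

Emit:
carry_out:
  targets: [-1,0,0,0.0008,0,0,0,-1,0,0,0.0008,0,0,0,0,0,0,0.0008,0,0,0,0,0,0,0.0008,0,0,0,0,0,0,0.0008,0,0,0]

```text
t: 52.3
tcp_pos: [0.5931, 0.0076, 0.1882]
eef_rot: [-2.255, -2.187, -0.0]
wrist_force: [0.0, 0.1, 0.1]
width: 0.0456
gripper_force: 0.0
```

Emit:
carry_out:
  targets: [0,0,0,0,0,0,0,0,0,0,0.015,0,0,0,0,0,0,0.045,0,0,0,0,0,0,0.08,0,0,0,0,0,-0.01,0.115,0,0,0]

```text
t: 52.72
tcp_pos: [0.5925, -0.0003, 0.3044]
eef_rot: [-2.25, -2.19, -0.0]
wrist_force: [1.4, 0.7, -0.1]
width: 0.0464
gripper_force: 0.0
```

Emit:
carry_out:
  targets: [0,-0.02,-0.02,0.02,0,0,0,0,-0.05,-0.04,0.03,0,0,0,0,-0.08,-0.06,0.03,0,0,0,0,-0.1,-0.09,0.03,0,0,0,0,-0.1,-0.12,0.03,0,0,0]

```text
t: 53.13
tcp_pos: [0.4893, -0.1228, 0.3339]
eef_rot: [2.253, 2.188, -0.004]
wrist_force: [-0.1, 0.8, 0.9]
width: 0.0463
gripper_force: 0.0
```

Emit:
carry_out:
  targets: [0,0,-0.03,0,0,0,0,0,0,-0.06,0,0,0,0,0,0,-0.09,0,0,0,0,0,0,-0.12,0,0,0,0,0,0,-0.12,0,0,0,0]

```text
t: 53.55
tcp_pos: [0.4921, -0.2491, 0.3325]
eef_rot: [2.263, 2.179, -0.003]
wrist_force: [-1.3, 0.9, 0.1]
width: 0.0468
gripper_force: 0.0
```

```bash
python3 - <<'E'
from h import *
s=read_state(); print(s["t"],s["tcp_pos"])
p,im=shot("scene"); q,it=shot("top")
o=np.zeros((600,800,3),np.uint8)
o[:300,:380]=cv2.resize(im[150:300,150:340,::-1],(380,300),interpolation=cv2.INTER_CUBIC)
o[:300,390:790]=cv2.resize(it[120:270,200:400,::-1],(400,300),interpolation=cv2.INTER_CUBIC)
o[305:597,:390]=cv2.resize(it[:,:,::-1],(390,292)); w,iw=shot("wrist"); o[305:597,400:790]=cv2.resize(iw[:,:,::-1],(390,292))
cv2.imwrite("pics/fin.png",o)
E
```

```text
53.55 [ 0.49205375 -0.24905203  0.33251983]
```

View pics/fin.png

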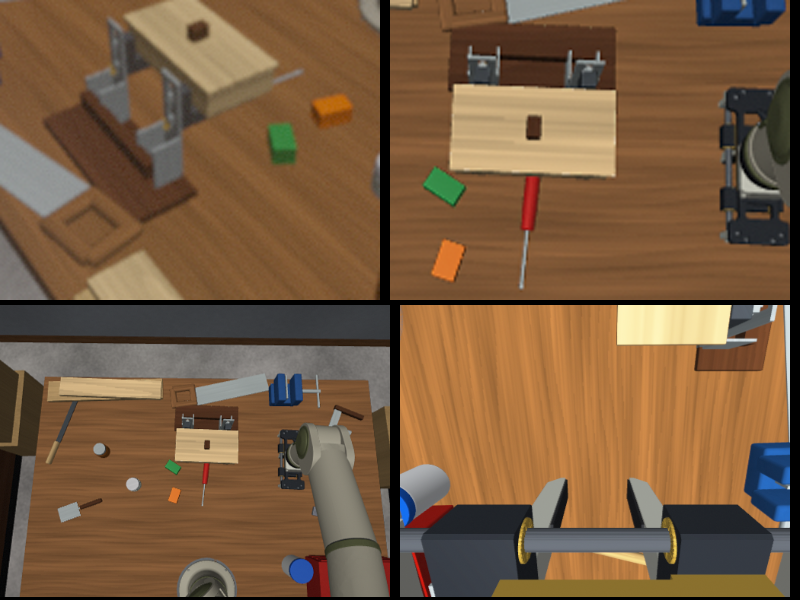

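The lid lies square and flat on the tray (top crop 450–615 x 85–177). No cork blocks are left on the bench. The tin, jar, screwdriver and look-alikes are where they were. I'll hold still, then hand in.

Emit:
carry_out:
  targets: [0,0,0,0,0,0,0,0,0,0,0,0,0,0,0,0,0,0,0,0,0,0,0,0,0,0,0,0,0,0,0,0,0,0,0]

```text
t: 54.12
tcp_pos: [0.4931, -0.2419, 0.3335]
eef_rot: [2.254, 2.188, -0.0]
wrist_force: [0.5, -0.0, 0.2]
width: 0.0463
gripper_force: 0.0
```

```bash
python3 -c "
from bench import *
print(sign_off())"
```

```text
the job is handed in; nothing more can be done
None
```

The shelf is up and handed in after about 54 s of robot time: both brackets were pressed to a hard stop at locked height, the tray sits squarely across the arms with all three sanding blocks flat inside, and the lid is closed square on the rim; the hand-in returned no verdict.

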